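Adjust and lock the castle nut of a mould turntable

ROBOT

A 7-joint arm with a two-finger parallel gripper is mounted at the origin on a cart in front of the work surface, level with it; the furniture and walls round the work are solid. World frame = base frame: x ahead of the robot, y to its left, z up, the work surface at z = 0. Lengths are in m, angles in rad, forces in N, time in s.
With the tool pointing down it reaches from about 0.4 to 0.85 m from the base axis. Payload 10.4 kg.
Tool frame: the origin (TCP) lies on the mounting face of the last link; the fingertips stand 173 mm ahead of it and the grasp point (between the pads) lies 155 mm ahead of it (manip.tip_extent is the distance from the TCP to the fingertips, in m); z points along the fingers, y is the line along which they close (so a half turn about z gives the same grasp; the last joint's range is limited). The gripper opens to 85 mm and grips with 20 to 120 N. Pads are 22 mm wide; open, the fingers measure 114 mm over their backs; the gripper's body (76 mm by 85 mm) begins 54 mm behind the grasp point. The pads swing forward as they close: fully open they stand 13 mm farther back than shut.
Start: joints at [-1.369, 0.332, -0.065, 1.46, 0.022, 1.35, -0.088], TCP at [0.139, 0.609, 0.405] pointing down, gripper open.
Joint ranges: [-2.6, 2.6], [-0.5, 2.12], [-1.47, 1.34], [0.16, 2.42], [-1.27, 4.41], [0.06, 2.06], [-2.6, 2.6]. Speed limits (rad/s): [2.22, 2.22, 2.79, 2.79, 3.14, 3.14, 3.14].

INTERFACE

Orientations are given as a unit quaternion [x, y, z, w].
In Python, from workcell import manip gives the robot as it stands.
- The arm moves only by the tool move_arm, never from a script. Its argument "plan" is one flat list of numbers, 7 for each row, row after row: the turn, a rotation vector about the tool's x, y, z in rad, then the shift along the tool's x, y, z in m, then the finger opening in m, from 0 to 0.0854. In form: [ax, ay, az, dx, dy, dz, gripper, ax, ay, az, dx, dy, dz, gripper, ...]. A call has 1 to 12 rows; each row is the pose to reach, as a shift and turn from the pose commanded when the call began, along the tool's axes at that moment; what a row does not reach only later rows make up. A row lasts 1/8 s, in which the tool goes at most 62.5 mm and 10.7 degrees, less where a joint would pass 70% of its speed; a pose out of reach is approached as far as the arm can. A call with a gripper value outside its range is refused whole. The fingers move at their own pace and stop on an object; "squeeze" is the grip in N (left out, the last holds). Time passes only in rows, so rows that repeat a pose let the fingers close. It gives the time, the measured TCP pose, the force, the opening and the grip force at its end, in the units of the state.
- manip.get_obs(): the state, without advancing time (a new reading comes with each control period).
- manip.camera(name): name is "scene" or "top"; returns a dict with "color" (420x560x3 uint8, red, green, blue), "fx", "fy", "cx", "cy" (pixels), "cam_to_world" (4x4, takes a point from camera to world coordinates). Camera axes: x right, y down, z forward; pixel columns grow to the right and rows downward; lengths in m; the calibration is good to about 2 mm. A picture is of the moment at which its call begins. There is no depth.
- manip.hand_in(): hands the job in; it is judged then, once.
Trained networks look in a picture, given as the dict that the camera call returned (one of the last four; its "shot" number tells which), for a name from the list of things; names that differ only in an ending like _2 or _b are one class to them, and where a whole thing is asked for, a point or a joint stands for the part that bears it (a point fixed in the world has none). Each returns a list of dicts, best first, with "conf" (0 to 1); they miss things now and then, are a little off and sometimes report something else, mostly with a low value. They report only what shows in the picture. A call takes as long as a camera call. They do not tell look-alikes from the thing itself.
- manip.look_for(picture, label): "position" ([x, y, z] in m, in the coordinates of the camera as it stood for that picture, good to about 4 mm: the middle of the surface that is visible of it).
- manip.silhouettes(picture, label): "pixels" (420x560 bool, what is visible of it).
- manip.tip_of(picture, label): "position" ([x, y, z] in m, in the coordinates of the camera as it stood for that picture, good to about 4 mm: a listed point, or the origin of a listed thing).
The state is a dict: "clock": time; "joint_pos": joint angles; "joint_velocities": joint speeds; "tau": joint torques, N m; "position": TCP position; "ee_rot": TCP orientation; "ft_force": force on the tool from outside, world axes, zero at the start; "torque": the same for the moment, N m; "grip_width": opening from 0.0 (shut) to 1.0 (fully open); "grasp_force": force on a finger pad.
Only numpy, scipy, OpenCV 4.12 (cv2) and the standard library are available. Lean on these libraries where they do the work, as an engineer would, in place of code of your own. Each camera call takes 0.05 s, during which the arm holds its last target. There are 200 camera calls.

TASK

Set the bearing of the mould turntable and lock it. The brass castle nut on the spindle still runs loose on its thread: turn it clockwise until you feel it seat on its spring washers and go stiff, then carry on only as far as the next of its slots that lines up with the cross hole in the spindle, and do not back it off again. Then take the red-handled lock pin and slide it gently, without forcing it, through slot, cross hole and opposite slot until its collar is up against the nut, let go, and leave the vial, the dropper bottle and the mixing paddle as they are.

Things in the scene. Friction and masses are not known exactly. Their poses are not given: they have to be found in the camera images.
- nut_flats (a point): Brass castle nut, 46 mm across flats: hexagon from 78 to 97 mm above the table, over it a round crown, 42 mm in diameter, 13 mm high, with six open slots 10.5 mm wide. Point on the nut's axis 11 mm above its underside; turns with the nut. z up; x along a slot and square to a flat: slots and flat middles lie at 0, 60, 120.. degrees from x about z. Grip it across two flats from above.
- nut: The same nut: origin on its axis at table height, axes as above. Right-hand thread, pitch 3 mm: clockwise from above (negative about z) tightens. Loose it turns with 0.06 N m; once seated on the washers, with 1.5 N m (grip it firmly). It seats 0.3 to 0.95 rad after the start, differently every time: only the torque tells. It stays where it is left and does not turn the spindle.
- washer_top (a point): Top centre, on the spindle axis, of the stack of spring washers (52 mm in diameter, 6 mm high) under the nut; 78.0 mm above the table while they are free. Turning the nut on after seating presses them down by 0.48 mm per rad, too little to see. The next slot lines up 0.25 to 0.85 rad after seating; one may also line up before seating and is not the one to use. Does not turn.
- nut_underside (a point): Centre of the nut's underside, on the spindle axis, axes as those of the nut; 78.0 mm above the table when the nut bears on the washers, and by the thread 0.48 mm higher per rad that it is short of that or is backed off.
- cross_hole (a point): Centre of the 10.5 mm cross hole through the steel spindle, 105 mm above the table, at the height of the nut's slots; the hole runs level right through along this point's x axis, open at both ends. z up. Does not move.
- spindle: Fixed steel spindle, 30 mm in diameter, top 121 mm above the table. Origin on its axis at table height; x along its cross hole. Round the same axis the fixed turntable: hub 58 mm in diameter up to 72 mm above the table, flange 80 mm up to 65 mm, wheel head 170 mm in diameter, its upper face at 58 mm.
- pin_grip (a point): Centre of the red grip of the lock pin lying on the table: a flat-sided block 28 mm long (x), 16 mm wide (y), 18 mm high (z), its centre and the pin's axis 9 mm above the table. x points along the pin to its nose, z up as it lies. With the pin home this point is 53 mm from the spindle axis, level with the cross hole. The pin may enter from either end of the hole.
- pin_mid (a point): Point on the lock pin's axis, 53.5 mm ahead of the grip's centre and 21.5 mm ahead of the collar's front face; it comes to the centre of the cross hole when the pin is home. Axes as for the grip.
- lock_pin: Lock pin, 40 to 85 g: red grip; steel collar 17.6 mm in diameter, 4 mm thick, its front face 32 mm ahead of the grip's centre, on a 10 mm neck; shank 8 mm in diameter and 46 mm long, the last 6 mm tapered to a 3 mm nose (78 mm ahead of the grip's centre). Origin below the collar's front face, 9 mm under the pin's axis; x to the nose, z up as it lies.
- orange_vial: Small screw vial of orange glitter with a white cap, 27 mm in diameter, 44 mm high, standing loose on the table; leave it alone. Origin at the centre of its underside, z up.
- teal_dropper: Teal dropper bottle with a black pointed cap, 25 mm in diameter, 80 mm high, standing loose behind the turntable; leave it alone. Origin at the centre of its underside, z up.
- paddle: Flat birch mixing paddle, 150 mm long (along y), 18 mm wide, 9 mm thick, lying loose on the table behind the turntable; leave it alone. Origin at the centre of its underside, z up.
Things that resemble listed ones, but are neither listed nor needed, are in the scene too. What is shaped like the lock_pin but purple is not meant.

How it is judged:
On the way, in this order (a step that is already met when the one before it is completed fails the run):
1. the nut has seated and is turned on, pressing the spring washers by at least 0.06 mm (height (world z) of washer_top below 0.07794 m), for 0.2 s.
2. the pin is through the cross hole and home, its middle within 6 mm of the hole's centre (distance between pin_mid and cross_hole below 0.006 m and angle between the x axis of pin_mid and the x axis of cross_hole, either way round below 0.17 rad), for 0.1 s.
At the end, for the whole second after the job is handed in: Pin released and at rest through cross hole and slots: its middle within 6 mm of the hole's centre, axis within 0.17 rad. Nut not backed off by more than 0.07 mm (0.14 rad) and the spring washers pressed by 0.06 to 0.5 mm (0.12 to 1.04 rad past seating): the first slot after seating (all of step 2 and height (world z) of washer_top between 0.0775 and 0.07794 m and height (world z) of nut_underside below 0.07807 m and linear speed of lock_pin below 0.02 m/s); the robot touches nothing.
It fails at once if the nut is overtightened: turned on past the next slot, pressing the spring washers by more than 0.5 mm (height (world z) of washer_top below 0.0775 m).
It fails at once if the pin is forced: it bears on the nut or the spindle with more than 25 N (contact force between lock_pin and nut above 25 N or contact force between lock_pin and spindle above 25 N).
It fails at once if the orange-glitter vial is moved by more than 20 mm (distance of orange_vial from where it was at the start of the episode above 0.02 m).
It fails at once if the teal dropper bottle is moved by more than 20 mm (distance of teal_dropper from where it was at the start of the episode above 0.02 m).
It fails at once if the mixing paddle is moved by more than 20 mm (distance of paddle from where it was at the start of the episode above 0.02 m).
It also fails if it takes over 62 s, if anything falls off the work surface, if the arm or the gripper's body presses on something with over 40 N, if the wrist force passes 120 N, or if a joint passes its speed limit or range.

## Working session

There is one attempt and no reset: what is moved stays moved. The work goes in short steps, Python scripts to look and compute and a tool call to move; the robot and the scene stay as the last step left them, time stands still between calls to the robot, and variables do not carry over. Pictures are saved under pics/ and viewed, at most 13 in all, crops included, and the job is handed in when it is done.

Besides the shell and the picture viewer there is one more tool, called after "Emit:" in YAML: its name, and indented under it one key for each argument. move_arm: Moves the arm, as the interface text tells. Its arguments: {"type":"object","properties":{"plan":{"type":"array","items":{"type":"number"}},"squeeze":{"type":"number"}},"required":["plan"]}

```bash
ls; mkdir -p pics; cat > h.py <<'E'
import numpy as np, cv2
from workcell import manip
from scipy.spatial.transform import Rotation as R
def w(p,pos): return (p["cam_to_world"]@np.r_[pos,1])[:3]
def proj(p,X):
    c=np.linalg.inv(p["cam_to_world"])@np.r_[X,1]; return np.array([p["fx"]*c[0]/c[2]+p["cx"],p["fy"]*c[1]/c[2]+p["cy"]])
def ray(p,uv,z):
    M=p["cam_to_world"]; d=M[:3,:3]@np.array([(uv[0]-p["cx"])/p["fx"],(uv[1]-p["cy"])/p["fy"],1]); o=M[:3,3]
    return o+d*(z-o[2])/d[2]
E
python3 - <<'E'
from h import *
np.set_printoptions(precision=4,suppress=True)
s=manip.get_obs(); print({k:np.round(v,4) for k,v in s.items()}, manip.tip_extent)
ims=[]
for n in("scene","top"):
    p=manip.camera(n); ims.append(p["color"]); print(n,p["fx"],p["cam_to_world"])
    for l in("nut_flats","cross_hole","pin_grip","pin_mid","lock_pin","spindle","orange_vial","teal_dropper","paddle"):
        print(l,[(round(d["conf"],2),w(p,d["position"]),proj(p,w(p,d["position"])).round()) for d in manip.tip_of(p,l)[:3]])
    cv2.imwrite(f"pics/{n}0.png",p["color"][...,::-1])
E
```

```text
pics
{'clock': np.float64(0.0), 'joint_pos': array([-1.3686,  0.3329, -0.0647,  1.4609,  0.0216,  1.3499, -0.0885]), 'joint_velocities': array([-0.0008,  0.0004,  0.0007,  0.002 ,  0.0007,  0.0003,  0.0001]), 'tau': array([  0.0003, -62.5454,   0.0492, -39.1588,   0.0161,   0.0102,
        -0.    ]), 'position': array([0.1392, 0.6092, 0.4039]), 'ee_rot': array([ 0.1121,  0.9937, -0.0007, -0.    ]), 'ft_force': array([ 0.2513,  0.1059, -0.4041]), 'torque': array([ 0.0232, -0.0201,  0.0195]), 'grasp_force': np.float64(0.0), 'grip_width': np.float64(1.0007)} 0.1734
scene 446.7569612523755 [[-0.5297 -0.3791  0.7587 -0.2981]
 [-0.8481  0.2264 -0.479   0.4857]
 [ 0.0098 -0.8972 -0.4415  0.6119]
 [ 0.      0.      0.      1.    ]]
nut_flats [(0.52, array([ 0.5308, -0.132 ,  0.0851]), array([307., 211.]))]
cross_hole [(0.68, array([ 0.5302, -0.1315,  0.1016]), array([307., 206.]))]
pin_grip [(0.59, array([ 0.4409, -0.3159,  0.0081]), array([381., 234.])), (0.48, array([ 0.3654, -0.2524,  0.007 ]), array([383., 253.])), (0.45, array([ 0.5244, -0.4235,  0.0079]), array([387., 212.]))]
pin_mid 
[... 1107 characters left out ...]
[(0.71, array([ 0.3535, -0.4228,  0.0116]), array([414., 287.])), (0.51, array([ 0.5195, -0.3688,  0.0056]), array([393., 227.])), (0.47, array([ 0.3492, -0.1964,  0.0097]), array([332., 287.]))]
lock_pin [(0.61, array([ 0.358 , -0.2206, -0.0008]), array([340., 284.])), (0.52, array([ 0.5201, -0.3939, -0.0032]), array([401., 228.])), (0.45, array([ 0.4638, -0.3043, -0.0006]), array([370., 247.]))]
spindle [(0.59, array([ 0.5264, -0.1249, -0.0011]), array([306., 223.]))]
orange_vial [(0.47, array([0.4572, 0.2695, 0.0002]), array([166., 244.]))]
teal_dropper [(0.4, array([ 0.6704, -0.1141, -0.0022]), array([303., 175.]))]
paddle [(0.54, array([ 0.6261, -0.2479, -0.0005]), array([350., 190.]))]
```

```bash
python3 - <<'E'
from h import *
a=cv2.imread("pics/top0.png");b=cv2.imread("pics/scene0.png")
c1=cv2.resize(a[160:310,270:440],None,fx=4.0,fy=4.0,interpolation=3)[:600]
cv2.imwrite("pics/c_top.png",c1)
c2=cv2.resize(b[150:290,250:430],None,fx=4.2,fy=4.2,interpolation=3)
cv2.imwrite("pics/c_scene.png",c2)
E
```

```text
(no output)
```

View pics/c_top.png

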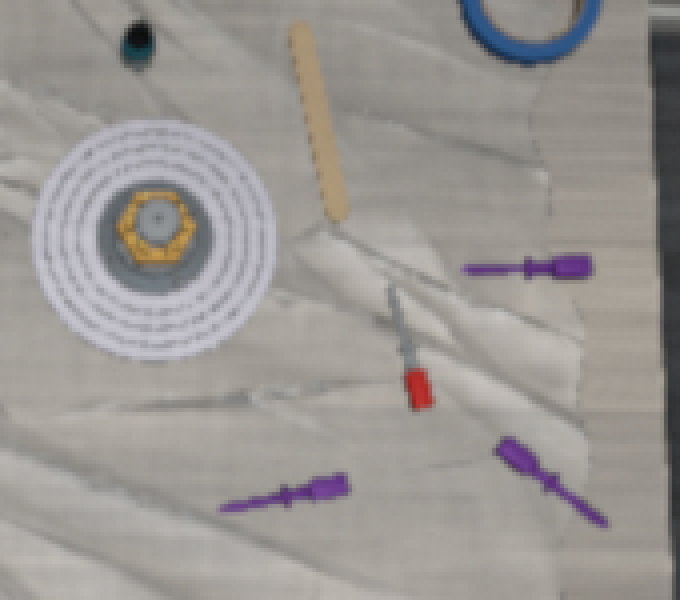

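View pics/c_scene.png

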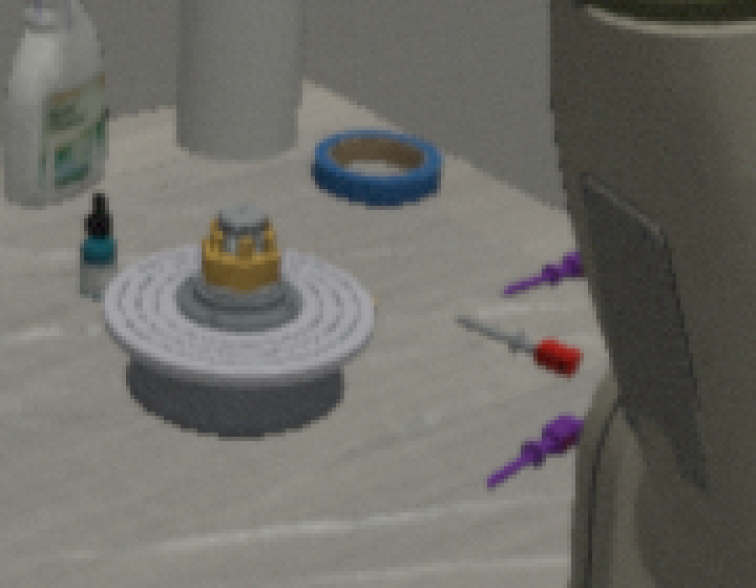

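View pics/scene0.png

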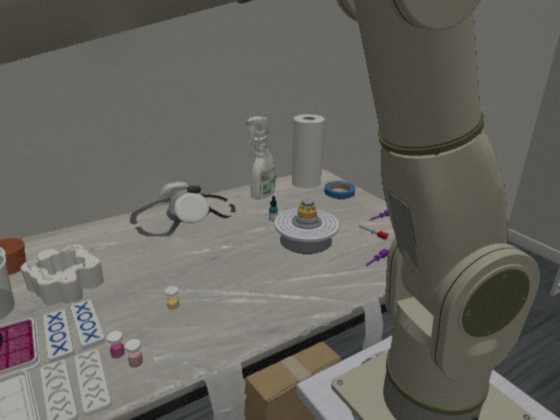

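The picture shows four pin-like things in the top view: purple at (352,282), (399,274) and (414,227), and red at about (375,257), nose at (368,232). The red one is the lock pin. The nut is at (309,216). Next, a close look at the nut, hole and pin.

```bash
python3 - <<'E'
from h import *
np.set_printoptions(precision=4,suppress=True)
out=[]
for n,(u,v) in(("top",(309,217)),("scene",(307,208))):
    acc=0
    for i in range(6):
        p=manip.camera(n); acc=acc+p["color"].astype(float)
        for l in("nut_flats","cross_hole"):
            d=manip.tip_of(p,l)
            if d: print(n,l,round(d[0]["conf"],2),w(p,d[0]["position"]))
    im=acc/6; np.save(f"avg_{n}.npy",im)
    hsv=cv2.cvtColor(im.astype(np.uint8),cv2.COLOR_RGB2HSV)
    red=((hsv[...,0]<6)|(hsv[...,0]>174))&(hsv[...,1]>150)
    red[:200]&=False; red[:,:340]=False
    ys,xs=np.nonzero(red); print("red",xs.mean(),ys.mean(),len(xs),ray(p,(xs.mean(),ys.mean()),0.013))
    c=im[v-20:v+20,u-20:u+20]; c=(c-c.min())/(c.max()-c.min())*255
    out.append(cv2.resize(c[...,::-1].astype(np.uint8),(400,400),interpolation=2))
    c=im[225:265,355:395] if n=="top" else None
cv2.imwrite("pics/nut1.png",np.hstack(out))
p=manip.camera("top"); cv2.imwrite("pics/pin1.png",cv2.resize(np.load("avg_top.npy")[222:272,350:400,::-1].astype(np.uint8),(500,500),interpolation=2))
for l in("pin_grip","pin_mid","lock_pin"):
    print(l,[(round(d["conf"],2),w(p,d["position"])) for d in manip.tip_of(p,l)])
E
```

```text
top nut_flats 0.6 [ 0.5273 -0.1246  0.088 ]
top cross_hole 0.43 [ 0.53   -0.1277  0.1086]
top nut_flats 0.59 [ 0.5255 -0.1265  0.0852]
top cross_hole 0.58 [ 0.5288 -0.129   0.1032]
top nut_flats 0.53 [ 0.5277 -0.1257  0.0834]
top cross_hole 0.56 [ 0.5295 -0.1292  0.1056]
top nut_flats 0.67 [ 0.625  -0.2461 -0.0016]
top cross_hole 0.41 [ 0.5273 -0.1298  0.1048]
top nut_flats 0.73 [ 0.5261 -0.1284  0.0877]
top cross_hole 0.47 [ 0.5287 -0.1278  0.1069]
top nut_flats 0.53 [ 0.5263 -0.1234  0.0863]
top cross_hole 0.52 [ 0.5275 -0.1278  0.1088]
red 374.2307692307692 256.84615384615387 39 [ 0.4334 -0.3137  0.013 ]
scene nut_flats 0.73 [ 0.5284 -0.1295  0.0878]
scene nut_flats 0.72 [ 0.5317 -0.1318  0.0825]
scene cross_hole 0.62 [ 0.5305 -0.1328  0.1055]
scene nut_flats 0.7 [ 0.5284 -0.1317  0.0878]
scene cross_hole 0.58 [ 0.5306 -0.1327  0.103 ]
scene nut_flats 0.45 [ 0.5321 -0.1295  0.0856]
scene cross_hole 0.46 [ 0.5313 -0.1323  0.1057]
scene nut_flats 0.68 [ 0.6769 -0.1118 -0.0002]
scene cross_hole 0.62 [ 0.5313 -0.1352  0.104 ]
scene nut_flats 0.69 [ 0.5299 -0.131   0.0813]
scene cross_hole 0.44 [ 0.531  -0.1345  0.1052]
red 382.3018867924528 234.47169811320754 53 [ 0.4291 -0.3103  0.013 ]
pin_grip [(0.54, array([ 0.6245, -0.2461, -0.0009])), (0.53, array([ 0.365 , -0.2532,  0.0079])), (0.49, array([ 0.3874, -0.3783,  0.0038])), (0.43, array([ 0.519 , -0.4264,  0.0117])), (0.42, array([ 0.4313, -0.317 ,  0.0098]))]
pin_mid [(0.66, array([ 0.5212, -0.3674,  0.0087])), (0.64, array([ 0.354 , -0.4222,  0.0136])), (0.58, array([ 0.4862, -0.3013,  0.0051]))]
lock_pin [(0.68, array([0.4567, 0.2682, 0.0018])), (0.64, array([ 0.4621, -0.3028,  0.001 ])), (0.61, array([ 0.5207, -0.391 , -0.0009])), (0.61, array([ 0.3534, -0.2207,  0.0025]))]
```

View pics/nut1.png

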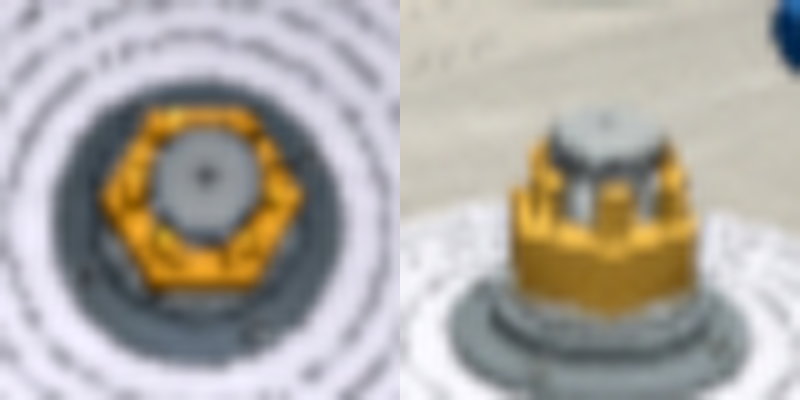

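View pics/pin1.png

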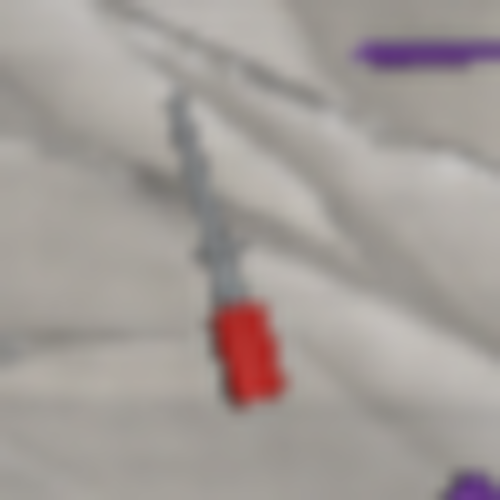

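The nut's flat middles lie near world x (0°). The red grip is at (375,257.5) with its nose at (368,231.5) in the top image. Next: exact rays, then move.

```bash
python3 - <<'E'
from h import *
np.set_printoptions(precision=4,suppress=True)
p=manip.camera("top"); q=manip.camera("scene")
print("spindle top", ray(p,(309.5-.5,214.7-.5),.121), ray(q,(307.8-.5,201.2-.5),.121))
g=ray(p,(375-.5,257.5-.5),.016);n=ray(p,(367.7,231),.009);print(g,n,np.linalg.norm((n-g)[:2]),np.degrees(np.arctan2(*(n-g)[1::-1])))
print("cam az at nut", np.degrees(np.arctan2(q["cam_to_world"][1,3]+.13,q["cam_to_world"][0,3]-.529)), q["cx"],p["cx"])
# target in tool axes
s=manip.get_obs(); Rt=R.from_quat(s["ee_rot"])
for t in((.42,.25,.405),(.529,-.1295,.36),(.529,-.1295,.252)): print(Rt.inv().apply(np.array(t)-s["position"]))
print(Rt.as_matrix())
E
```

```text
spindle top [ 0.5282 -0.1274  0.121 ] [ 0.5218 -0.1246  0.121 ]
[ 0.4327 -0.3139  0.016 ] [ 0.5063 -0.2972  0.009 ] 0.0755217602508121 12.81253833690433
cam az at nut 143.33761927589862 276.32386597817424 288.55056201483256
[-0.3537 -0.2877 -0.0003]
[-0.5446 -0.6333  0.0446]
[-0.5446 -0.6334  0.1526]
[[-0.9748  0.2229 -0.    ]
 [ 0.2229  0.9748  0.0002]
 [ 0.      0.0001 -1.    ]]
```

Emit:
move_arm:
  plan: [0,0,0,-0.354,-0.288,0,0.085,0,0,0,-0.354,-0.288,0,0.085,0,0,0,-0.354,-0.288,0,0.085,0,0,0,-0.354,-0.288,0,0.085,0,0,0,-0.354,-0.288,0,0.085,0.1,0,0,-0.354,-0.288,0,0.085,0,0,0.15,-0.354,-0.288,0,0.085,0,0,0.3,-0.543,-0.632,0.04,0.085,0,0,0.3,-0.543,-0.632,0.04,0.085,0,0,0.3,-0.543,-0.632,0.04,0.085,0,0,0.3,-0.543,-0.632,0.04,0.085,0,0,0.3,-0.543,-0.632,0.04,0.085]
  squeeze: 20

```text
clock: 4.6
position: [0.4992, -0.0351, 0.3746]
ee_rot: [0.259, 0.966, 0.0, 0.0]
ft_force: [0.7, 0.0, -0.3]
grip_width: 0.995
grasp_force: 0.0
```

Emit:
move_arm:
  plan: [0,0,0,-0.0714,-0.0661,0.02,0.085,0,0,0,-0.0714,-0.0661,0.04,0.085,0,0,0,-0.0714,-0.0661,0.075,0.085,0,0,0,-0.0714,-0.0661,0.075,0.085]

```text
clock: 5.1
position: [0.5268, -0.126, 0.2974]
ee_rot: [0.26, 0.966, -0.001, -0.002]
ft_force: [-0.5, 0.8, 0.8]
grip_width: 0.996
grasp_force: 0.0
```

Emit:
move_arm:
  plan: [0,0,0,0,0,0.03,0.085,0,0,0,0,0,0.045,0.085,0,0,0,0,0,0.045,0.085]

```text
clock: 5.48
position: [0.5277, -0.1256, 0.2545]
ee_rot: [0.259, 0.966, 0.0, -0.0]
ft_force: [-0.0, -0.3, -0.0]
grip_width: 0.994
grasp_force: 0.0
```

```bash
python3 - <<'E'
from h import *
np.set_printoptions(precision=4,suppress=True)
q=manip.camera("scene"); s=manip.get_obs(); print(s["position"],s["ft_force"],s["torque"],s["joint_pos"])
cv2.imwrite("pics/grip1.png",cv2.resize(q["color"][150:250,240:380,::-1],(700,500),interpolation=2))
E
```

```text
[ 0.528  -0.1259  0.2552] [ 0.0539 -0.337   0.6959] [-0.0013  0.0331 -0.027 ] [-0.3918  0.3303  0.6346  1.878  -0.2299  1.0059  1.3876]
```

View pics/grip1.png

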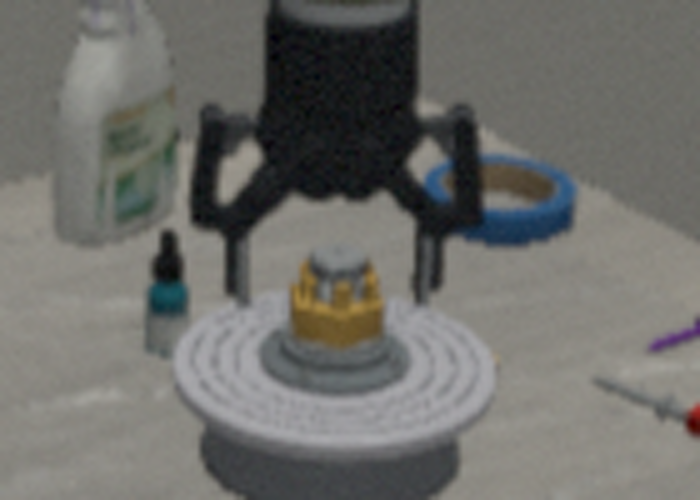

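The fingers straddle the nut, inner edges at 248 and 415 against nut edges at 290 and 384. The nut sits about 2–3 mm to tool -y.

Emit:
move_arm:
  plan: [0,0,0,0,-0.002,0.003,0.085,0,0,0,0,-0.002,0.003,0.04,0,0,0,0,-0.002,0.003,0.04,0,0,0,0,-0.002,0.003,0.04,0,0,0,0,-0.002,0.003,0.04,0,0,0,0,-0.002,0.003,0.04]
  squeeze: 30

```text
clock: 6.28
position: [0.5266, -0.1283, 0.2519]
ee_rot: [0.26, 0.966, -0.0, 0.0]
ft_force: [-3.1, -0.9, 4.4]
grip_width: 0.527
grasp_force: 32.1
```

```bash
python3 - <<'E'
from h import *
np.set_printoptions(precision=4,suppress=True)
s=manip.get_obs(); print(s["position"],s["ft_force"],s["torque"],s["joint_pos"],s["grip_width"],s["grasp_force"])
E
```

```text
[ 0.5266 -0.1283  0.2519] [-3.0945 -0.8901  4.3912] [-0.1031  0.4094 -0.01  ] [-0.3871  0.3339  0.6348  1.8824 -0.2331  0.9991  1.394 ] 0.5273298227514901 32.09725696826354
```

Emit:
move_arm:
  plan: [0,0,0,0,0,0,0.04,0,0,0.08,0,0,0,0.04,0,0,0.16,0,0,0,0.04,0,0,0.24,0,0,0,0.04]
  squeeze: 90

```text
clock: 6.78
position: [0.5268, -0.1281, 0.2522]
ee_rot: [0.375, 0.927, 0.0, 0.0]
ft_force: [-3.0, 0.6, 9.2]
grip_width: 0.513
grasp_force: 90.3
```

```bash
cat >> h.py <<'E'
def st():
    s=manip.get_obs(); y=R.from_quat(s["ee_rot"]).apply([0,1,0])
    print(round(float(s["clock"]),2),"yaw",round(np.degrees(np.arctan2(y[1],y[0])),2),"pos",s["position"].round(4),"F",s["ft_force"].round(2),"T",s["torque"].round(3),"tau7",s["tau"][6].round(3),"g",round(float(s["grip_width"]),3),round(float(s["grasp_force"]),1))
E
python3 -c "
from h import *
st()"
```

```text
6.78 yaw 46.01 pos [ 0.5268 -0.1281  0.2522] F [-3.04  0.62  9.23] T [0.182 0.508 0.027] tau7 1.179 g 0.513 90.3
```

Emit:
move_arm:
  plan: [0,0,0.06,0,0,0,0.04,0,0,0.12,0,0,0,0.04]

```text
clock: 7.02
position: [0.527, -0.128, 0.2522]
ee_rot: [0.429, 0.903, 0.0, 0.0]
ft_force: [-2.4, 1.0, 8.2]
grip_width: 0.513
grasp_force: 90.3
```

```bash
python3 -c "
from h import *
st()"
```

```text
7.03 yaw 39.19 pos [ 0.527  -0.128   0.2522] F [-2.41  1.02  8.22] T [0.167 0.398 0.07 ] tau7 0.86 g 0.513 90.3
```

Emit:
move_arm:
  plan: [0,0,0.06,0,0,0,0.04,0,0,0.12,0,0,0,0.04]

```text
clock: 7.28
position: [0.5271, -0.1279, 0.2522]
ee_rot: [0.482, 0.876, 0.001, 0.001]
ft_force: [-2.1, 0.3, 7.0]
grip_width: 0.518
grasp_force: 90.3
```

```bash
python3 -c "
from h import *
st()"
```

```text
7.28 yaw 32.32 pos [ 0.5271 -0.1279  0.2522] F [-2.12  0.32  7.04] T [ 0.213  0.177 -0.001] tau7 0.862 g 0.518 90.3
```

Emit:
move_arm:
  plan: [0,0,0.05,0,0,0,0.04,0,0,0.1,0,0,0,0.04]

```text
clock: 7.52
position: [0.5272, -0.1278, 0.2522]
ee_rot: [0.525, 0.851, 0.001, 0.001]
ft_force: [-0.9, 1.2, 6.1]
grip_width: 0.517
grasp_force: 90.3
```

```bash
python3 -c "
from h import *
st()"
```

```text
7.53 yaw 26.61 pos [ 0.5272 -0.1278  0.2522] F [-0.9   1.15  6.07] T [0.251 0.014 0.055] tau7 0.702 g 0.517 90.3
```

Emit:
move_arm:
  plan: [0,0,0.05,0,0,0,0.04,0,0,0.1,0,0,0,0.04]

```text
clock: 7.78
position: [0.5273, -0.1277, 0.2523]
ee_rot: [0.567, 0.824, 0.001, 0.001]
ft_force: [-0.6, 1.7, 6.3]
grip_width: 0.516
grasp_force: 90.4
```

```bash
python3 -c "
from h import *
st()"
```

```text
7.78 yaw 20.89 pos [ 0.5273 -0.1277  0.2523] F [-0.57  1.72  6.28] T [ 0.206 -0.154  0.042] tau7 0.701 g 0.516 90.4
```

Emit:
move_arm:
  plan: [0,0,0.05,0,0,0,0.04,0,0,0.1,0,0,0,0.04]

```text
clock: 8.02
position: [0.5274, -0.1277, 0.2523]
ee_rot: [0.608, 0.794, 0.001, 0.001]
ft_force: [0.6, -0.2, 5.9]
grip_width: 0.517
grasp_force: 90.5
```

```bash
cat >> h.py <<'E'
def avg(n,k=5):
    a=0
    for i in range(k): p=manip.camera(n); a=a+p["color"].astype(float)
    return a/k,p
E
python3 -c "
from h import *
st(); im,p=avg('scene'); np.save('s_076.npy',im)"
```

```text
8.03 yaw 15.17 pos [ 0.5274 -0.1277  0.2523] F [ 0.59 -0.18  5.87] T [ 0.201 -0.324  0.052] tau7 0.697 g 0.517 90.5
```

Emit:
move_arm:
  plan: [0,0,0.05,0,0,0,0.04,0,0,0.1,0,0,0,0.04]

```text
clock: 8.52
position: [0.5275, -0.1275, 0.2523]
ee_rot: [0.645, 0.764, 0.001, 0.001]
ft_force: [-0.6, 0.1, 5.0]
grip_width: 0.517
grasp_force: 91.2
```

```bash
python3 -c "
from h import *
st()"
```

```text
8.53 yaw 9.59 pos [ 0.5275 -0.1275  0.2523] F [-0.56  0.05  4.96] T [ 0.008 -0.412  1.515] tau7 -0.774 g 0.517 91.2
```

Seated: the torque jumped to 1.5 N m at yaw between 15° and 10°. Now I compare the slot views to find the hole.

```bash
python3 -c "
from h import *
im,p=avg('scene'); np.save('s_086.npy',im); print(proj(p,np.array([.528,-.128,.105])))
o=[]
for f in ('avg_scene','s_076','s_086'):
    a=np.load(f+'.npy')[193:218,296:320]; o.append(cv2.resize(np.clip(a*1.1,0,255).astype(np.uint8)[...,::-1],(264,275),interpolation=2))
cv2.imwrite('pics/slots.png',np.hstack(o))"
```

```text
[306.72963254 205.1287207 ]
```

View pics/slots.png

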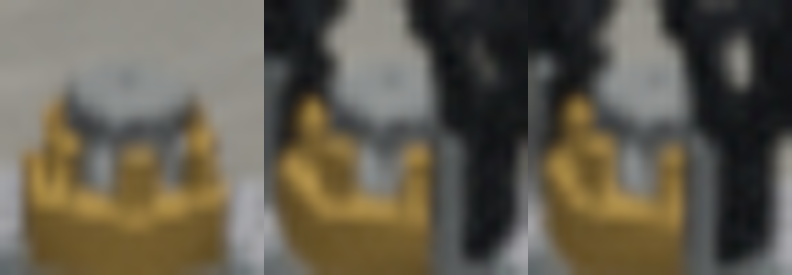

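```bash
python3 -c "
from h import *
np.set_printoptions(linewidth=200)
for f in ('avg_scene','s_076','s_086'):
    a=np.load(f+'.npy')[196:213,299:316]; print(f);
    for r,row in zip(range(196,213),a): print(r,' '.join('%3d%s'%(x.mean(),'*' if x[0]-x[2]>35 else ' ') for x in row))
"
```

```text
avg_scene
196 129  129  129  130  129  130  130  130  130  130  130  131  130  129  129  131  131 
197 130  129  129  130  131  132  132  132  130  131  131  131  131  129  131  132  132 
198 132  132  132  132  134  134  131  130  130  129  130  130  132  133  133  133  133 
199 136  134  133  128  131  131  128  127  121  125  130  130  132  131  132  131  131 
200 135  133  128  116  125  128  128  126  118  124  129  130  130  129  128  130  129 
201 132  128  115   96  117  125  127  129  127  129  130  130  127  122  114  127  129 
202 130  121*  95*  76   97  111  122  129  129  129  128  124  116  104   91  118  130 
203 126  106*  83*  69   69   87  102  118  115  110  108  103   90   72   71  103* 131 
204 125   97*  87*  69   57   62   74   92   81   72   79   75   72   64   75* 103* 126 
205 122   96*  97*  95*  69   66   74   73   70   74   78   74   74   93   94* 113* 115*
206 111*  81*  92*  99*  79   86   98   81   85   93*  92   82   87  102   91* 104* 103*
207 101*  78*  84*  74*  74  100  118   89   91* 101*  96*  81   91   85   71*  84* 105*
208 107*  81*  93*  75
[... 2759 characters left out ...]
77*  85*  92*  83*  70   77   75   70   73   77   71   70   39   26   18   22 
206  79*  77*  89* 103*  97*  89  102   81   78   89   91*  73   84   62   37   18   21 
207  98*  78*  70*  79*  94* 101  122   99   87   94*  96*  69   76   74   44   22   20 
208 108*  87*  69*  77*  95* 103  124  108   93   82*  82*  62   74   75   40   23   24 
209 110*  93*  72*  79* 102* 101  120  112   96   86*  89*  64   75   74   42   23   24 
210  92* 102*  90*  88* 111* 108* 112  110   94   87*  97*  66   75   77   42   22   20 
211  79* 102*  99*  99* 115* 120* 116* 111*  99*  95* 103*  71   76   76   41   23   22 
212  69*  77*  85*  95* 103* 105* 108* 107* 101*  99* 104*  71   75   77   40   17   21
```

```bash
cat > fit.py <<'E'
from h import *
rng=np.random.default_rng(0); OFF=rng.normal(size=(40,3)); OFF/=np.linalg.norm(OFF,axis=1)[:,None]; OFF*=.0007
def occ(P,h,n,dz):
    x,y,z=P[...,0],P[...,1],P[...,2]; r=np.hypot(x,y)
    hole=(-x*np.sin(h)+y*np.cos(h))**2+(z-.105)**2<.00525**2
    sp=(r<.015)&(z<.121)&~hole
    slot=np.zeros_like(hole); hx=np.ones_like(hole)
    for k in range(3):
        a=n+k*np.pi/3; slot|=np.abs(-x*np.sin(a)+y*np.cos(a))<.00525; hx&=np.abs(x*np.cos(a)+y*np.sin(a))<.023
    nut=(z>.078+dz)&(((z<.097+dz)&hx)|((r<.021)&(z<.110+dz)&~slot))&(r>=.015)
    return sp,nut
def render(cam,c,h,n,dz,u0,u1,v0,v1,S=3):
    M=cam["cam_to_world"]; uu,vv=np.meshgrid(np.arange(u0-.5+.5/S,u1-.5,1/S),np.arange(v0-.5+.5/S,v1-.5,1/S))
    d=np.stack([(uu-cam["cx"])/cam["fx"],(vv-cam["cy"])/cam["fy"],np.ones_like(uu)],-1)@M[:3,:3].T; d/=np.linalg.norm(d,axis=-1,keepdims=True)
    o=M[:3,3]-np.r_[c,0]; t0=np.linalg.norm(o-[0,0,.1])
    t=np.arange(t0-.045,t0+.035,.0005); P=o+d[...,None,:]*t[:,None]
    sp,nu=occ(P,h,n,dz); any_=sp|nu; hit=any_.any(-1); i=any_.argmax(-1)
    Q=np.take_along_axis(P,i[...,None,None],2)[:,:,0]; isn=np.take_along_axis(nu,i[...,None],2)[...,0]
    a,b=occ(Q[...,None,:]+OFF,h,n,dz); N=-((a|b)[...,None]*OFF).sum(-2); N/=np.linalg.norm(N,axis=-1,keepdims=True)+1e-9
    inner=hit&~isn&(np.hypot(Q[...,0],Q[...,1])<.0143)&(Q[...,2]<.1115)
    F=[]
    for m in(hit&~isn&~inner,hit&isn,inner):
        F.append(m*1.); F+= [m*N[...,k] for k in range(3)]
    F.append((~hit)*1.)
    F=np.stack(F,-1); H,W=F.shape[:2]; F=F.reshape(H//S,S,W//S,S,-1).mean((1,3))
    return cv2.GaussianBlur(F[...,:],(0,0),.5)
E
cat > run1.py <<'E'
from fit import *
cam=manip.camera("scene"); np.save("cam.npy",cam,allow_pickle=True)
sets=[("avg_scene",0,.0004,301,315),("s_076",-44.8,.0,303,310),("s_086",-50.4,.0,303,310)]
def resid(c,h,n0):
    A=[];B=[]
    for f,dn,dz,u0,u1 in sets:
        F=render(cam,c,np.radians(h),np.radians(n0+dn),dz,u0,u1,201,211); a=np.load(f+".npy")[201:211,u0:u1]
        ok=F[...,-1]<.02; A.append(F[ok][:,:-1]); B.append(np.stack([a.mean(-1),a[...,0]-a[...,2]],-1)[ok])
    A=np.vstack(A);B=np.vstack(B)
    lam=1.; x=np.linalg.solve(A.T@A+lam*.05*np.eye(A.shape[1]),A.T@B); return np.sqrt(((A@x-B)**2).mean()),len(B)
# centre first (hole hidden-ish)
best=min((resid(np.array([x,y]),h,n)[0],x,y,n,h) for x in(.526,.529,.532) for y in(-.133,-.130,-.127) for n in(-2,1) for h in (0,60,120,150)); print(best)
c=np.array(best[1:3])
from scipy.optimize import minimize
for h in range(0,180,10):
    r=minimize(lambda v:resid(c+v[:2]*.001,h,v[2])[0],[0,0,best[3]],method="Nelder-Mead",options=dict(maxfev=25,initial_simplex=[[0,0,best[3]],[1.5,0,best[3]],[0,1.5,best[3]],[0,0,best[3]+3]]))
    print(h,round(r.fun,2),c+r.x[:2]*.001,r.x[2].round(2))
E
time python3 run1.py
```

```text
(np.float64(9.918362421602636), 0.529, -0.13, 1, 120)
0 10.08 [ 0.52808183 -0.12927051] 0.7
10 10.17 [ 0.52810643 -0.12912427] 0.86
20 10.17 [ 0.52810643 -0.12912427] 0.86
30 10.16 [ 0.52805715 -0.12932268] 0.6
40 10.23 [ 0.52817119 -0.12934576] 1.19
50 10.02 [ 0.52840731 -0.12933128] 1.45
60 9.99 [ 0.52840731 -0.12933128] 1.45
70 10.29 [ 0.52830194 -0.12930647] 1.24
80 10.3 [ 0.52830194 -0.12930647] 1.24
90 10.08 [ 0.52836343 -0.12921682] 1.58
100 9.78 [ 0.52827452 -0.12953132] 1.39
110 9.36 [ 0.52851389 -0.12946759] 1.29
120 9.38 [ 0.52776563 -0.12875521] 1.61
130 9.07 [ 0.52786227 -0.12928434] 1.39
140 9.24 [ 0.52825434 -0.12939265] 0.87
150 9.65 [ 0.52832726 -0.12922367] 1.38
160 10.13 [ 0.52825174 -0.12937095] 1.09
170 10.14 [ 0.52834375 -0.12928125] 1.19
real	0m16.432s
user	0m13.635s
sys	0m2.184s
```

```bash
sed -i 's/for m in(hit&~isn&~inner,hit&isn,inner):/up=Q[...,2]>.1108; top=Q[...,2]>.1203; sd=hit\&~isn\&~inner\n    for m in(sd\&up\&~top,sd\&top,sd\&~up,hit\&isn\&(N[...,2]<.5),hit\&isn\&(N[...,2]>=.5),inner):/' fit.py
cat > run2.py <<'E'
import run1
E
sed -i 's/^cam=.*/cam=np.load("cam.npy",allow_pickle=True).item()/; s/^best=min.*/best=(0,.5283,-.1293,1.2)/; s/range(0,180,10)/range(0,180,6)/' run1.py
cat >> run1.py <<'E'
E
python3 run1.py | awk '{print}'
python3 - <<'E'
from fit import *
cam=np.load("cam.npy",allow_pickle=True).item()
np.set_printoptions(linewidth=200,suppress=True,precision=2)
for h in(60,):
    F=render(cam,np.array([.5283,-.1293]),np.radians(h),np.radians(1.2),.0004,299,316,198,213)
    lab=F[...,[0,4,8,12,16,20,24]]; print("labels 0up 1top 2low 3brassside 4brasstop 5inner .bg")
    for r in lab: print(" ".join(str(x.argmax())+("%2d"%(99*x.max())) for x in r))
E
```

```text
0 8.75 [ 0.5280363  -0.12930881] 0.67
6 8.71 [ 0.52718194 -0.12907546] -0.41
12 8.76 [ 0.52794412 -0.12943623] -0.22
18 8.71 [ 0.52749055 -0.12902734] 0.27
24 8.69 [ 0.5277375 -0.1291125] 1.07
30 8.64 [ 0.52760419 -0.12925592] -0.74
36 8.52 [ 0.52775145 -0.12915282] 0.74
42 8.77 [ 0.52810165 -0.12934036] 0.28
48 8.74 [ 0.52779898 -0.12923864] 0.11
54 8.76 [ 0.52794002 -0.12921905] 0.94
60 8.76 [ 0.52794002 -0.12921905] 0.94
66 8.74 [ 0.52779898 -0.12923864] 0.11
72 8.85 [ 0.52839099 -0.12902357] 1.95
78 8.82 [ 0.52827158 -0.12919835] 1.39
84 8.66 [ 0.52806022 -0.1292566 ] 0.76
90 8.65 [ 0.52811343 -0.12946869] 0.46
96 8.71 [ 0.52770741 -0.12904383] 0.73
102 8.6 [ 0.527711   -0.12908797] 0.79
108 8.36 [ 0.52811343 -0.12946869] 0.46
114 8.28 [ 0.527711   -0.12908797] 0.79
120 8.2 [ 0.52693438 -0.12848208] 0.74
126 8.16 [ 0.52716859 -0.12813954] 2.02
132 8.17 [ 0.52694733 -0.1287102 ] 0.34
138 8.44 [ 0.52805521 -0.12849618] 1.77
144 8.33 [ 0.52823056 -0.12954537] 0.6
150 8.57 [ 0.52764896 -0.1290691 ] 0.62
156 8.71 [ 0.52821409 -0.12947575] -0.25
162 8.69 [ 0.52809697 -0.12932466] 0.8
1
[... 452 characters left out ...]
 072 085 060 437 672
650 378 364 084 098 098 095 093 092 091 092 095 096 094 058 372 653
364 369 356 038 084 092 095 097 098 098 098 095 092 083 440 456 642
370 379 460 471 332 249 062 078 087 088 085 063 251 245 460 468 345
369 393 390 377 348 288 290 270 450 455 450 272 289 261 384 388 376
458 391 398 391 260 295 292 241 360 362 362 353 288 260 392 395 373
475 387 398 391 262 295 291 360 392 395 392 362 286 352 394 395 370
472 375 393 390 256 288 288 362 395 398 395 362 277 355 390 387 451
463 465 360 375 468 461 255 362 395 398 395 361 467 478 354 352 462
391 387 370 361 461 482 478 361 388 390 389 357 478 461 366 383 389
398 398 392 389 384 376 362 356 452 464 354 371 378 384 391 396 398
```

Emit:
move_arm:
  plan: [0,0,0.06,0,0,0,0.04,0,0,0.12,0,0,0,0.04,0,0,0.12,0,0,0,0.04]

```text
clock: 9.2
position: [0.5276, -0.1275, 0.2523]
ee_rot: [0.69, 0.724, 0.001, 0.001]
ft_force: [2.2, 0.4, 5.6]
grip_width: 0.522
grasp_force: 90.9
```

```bash
python3 -c "
from h import *
st()"
```

```text
9.2 yaw 2.75 pos [ 0.5276 -0.1275  0.2523] F [2.2  0.42 5.58] T [ 0.061 -0.675  0.826] tau7 -1.289 g 0.522 90.9
```

Emit:
move_arm:
  plan: [0,0,0,0,0,0,0.085,0,0,0,0,0,0,0.085,0,0,0,0,0,0,0.085,0,0,0,0,0,-0.05,0.085,0,0,-0.18,0,0,-0.06,0.085,0,0,-0.36,0,0,-0.06,0.085,0,0,-0.54,0,0,-0.06,0.085,0,0,-0.72,0,0,-0.06,0.085,0,0,-0.9,0,0,-0.06,0.085,0,0,-1.05,0,0,-0.06,0.085]

```text
clock: 10.45
position: [0.5265, -0.128, 0.3112]
ee_rot: [0.233, 0.973, 0.0, -0.0]
ft_force: [0.1, -0.1, -0.1]
grip_width: 0.994
grasp_force: 0.0
```

```bash
python3 - <<'E'
from h import *
st(); im,p=avg('scene',10); np.save('s_c1.npy',im); st()
a=im[190:216,292:324]; o=cv2.resize(np.clip(a*1.6,0,255).astype(np.uint8)[...,::-1],None,fx=22,fy=22,interpolation=cv2.INTER_CUBIC)
cv2.imwrite('pics/c1.png',o)
for r in range(201,213): print(r,' '.join('%3d%s'%(x.mean(),'*' if x[0]-x[2]>35 else ' ') for x in im[r,299:317]))
E
```

```text
10.45 yaw 63.09 pos [ 0.5265 -0.128   0.3112] F [ 0.12 -0.09 -0.14] T [-0.    -0.017 -0.018] tau7 -2.151 g 0.994 0.0
10.95 yaw 62.75 pos [ 0.5267 -0.1277  0.3113] F [0.46 0.22 1.21] T [0.036 0.016 0.045] tau7 -0.032 g 0.991 0.0
201 135  132  117   99  119  126  130  131  130  131  132  132  131  124  116  129  131  132 
202 133  127* 102*  80  100  113  125  132  131  131  129  127  118  106   93  119  132  134 
203 131  116*  94*  72   70   87  105  119  117  112  111  105   93   74   73  105* 133  135 
204 127   98*  84*  69   58   63   76   93   82   73   79   78   73   64   77* 106* 127  133 
205 124   94*  89*  90*  73   68   76   76   72   75   79   79   79   94   93* 114* 114* 130 
206 115   79*  85*  95*  85*  90  100   84   88   94*  98*  95   92  106   88* 105* 106* 129 
207 104*  74*  70*  75*  77  103  122   99   94* 100* 101*  98*  96   94   73*  90* 112* 129 
208 110*  75*  70*  77*  77  104  123  102   83*  84*  79*  84*  91   84   75*  97* 118* 131 
209 113*  86*  76*  85*  78   99  116  100   86*  92*  81*  87*  95   91*  87* 102* 118* 132*
210 103* 104*  94*  99*  97* 106* 108   95   87*  99*  85*  92* 108* 111* 108* 110* 113* 121*
211  83* 103*  99* 103* 112* 118* 115* 104*  94* 105*  94*  99* 116* 115* 108* 104*  96*  94*
212  65*  72*  79*  88*  98* 105* 108* 106*  99* 109* 105* 101* 105*  99*  85*  76*  74*  86
```

View pics/c1.png

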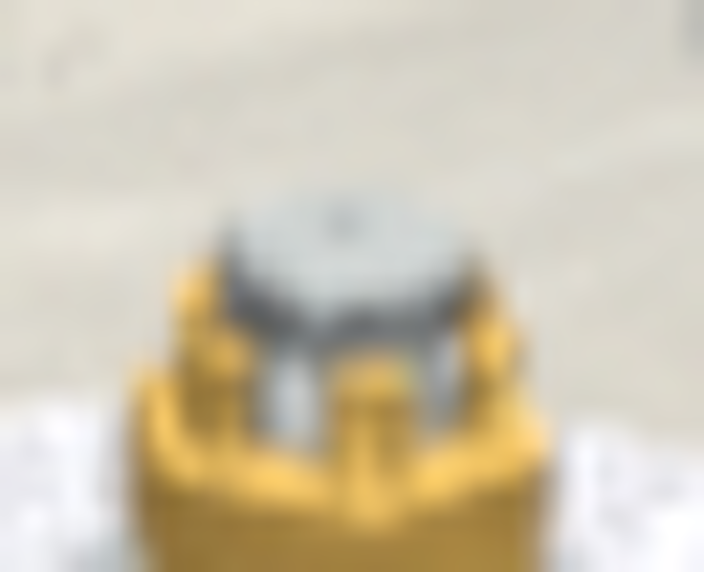

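```bash
python3 - <<'E'
from h import *
for f in('avg_scene','s_076','s_086','s_c1'):
    im=np.load(f+'.npy'); print(f)
    for r in range(203,211): print(r,' '.join('%3d/%-3d'%(x[2],x[0]-x[2]) for x in im[r,302:314]))
E
```

```text
avg_scene
203  67/4    70/-2   88/-3  103/-2  119/-3  116/-3  110/-2  109/-2  104/-2   90/-1   70/3    56/28 
204  57/21   57/1    64/-2   75/-2   93/-4   83/-4   73/-2   80/-3   77/-3   73/-1   59/10   47/50 
205  60/61   58/20   66/0    75/-2   74/-2   69/2    72/3    76/3    74/-1   74/-1   86/12   58/65 
206  58/72   63/29   86/0    99/-2   78/5    69/29   71/40   73/34   77/8    87/0    95/12   57/62 
207  46/50   63/19  100/0   118/-1   82/13   63/51   66/63   64/57   69/24   90/2    76/15   43/50 
208  45/54   65/19  102/-1  118/0    76/21   47/57   44/63   47/57   63/35   90/4    65/19   40/49 
209  48/58   65/29   95/5   109/4    73/28   47/61   43/64   47/58   69/44   91/12   63/29   40/55 
210  54/72   65/65   78/49   86/34   62/41   46/63   42/64   47/62   66/64   84/50   65/64   48/73 
s_076
203  67/3    71/-3   89/-2  106/-3  122/-3  119/-3  113/-1  113/-3  103/-2   76/-2   33/-2   26/-6 
204  59/12   58/2    66/-2   77/-3   96/-4   84/-4   75/-2   82/-2   78/-4   69/-2   45/-1   26/-1 
205  58/48   60/38   66/13   77/0    79/-3   73/-3   74/0    77/4    74/5    66/-1  
[... 1425 characters left out ...]
 
204  59/19   56/2    64/-2   77/-2   95/-4   84/-3   74/-3   80/-3   79/-2   74/-2   58/11   50/50 
205  57/58   59/25   67/0    77/-3   77/-2   72/0    73/3    76/4    77/1    79/0    89/10   58/64 
206  56/71   64/36   88/1   101/-1   81/5    72/28   71/43   73/45   80/23   91/1   103/6    56/57 
207  44/55   62/26  102/0   122/-1   93/10   66/50   62/68   61/71   74/41   92/5    91/5    47/45 
208  44/60   62/25  103/0   123/0    96/11   53/54   47/66   44/63   59/45   83/12   78/10   46/52 
209  48/66   61/32   96/5   115/2    91/16   53/60   50/74   45/65   57/54   81/25   71/36   51/66 
210  56/76   61/64   80/47   91/32   78/31   51/64   55/79   47/67   57/63   75/59   70/73   61/83
```

Emit:
move_arm:
  plan: [0,0,0,-0.001,0,0.04,0.085,0,0,0,-0.001,0,0.06,0.06,0,0,0,-0.001,0,0.06,0.04,0,0,0,-0.001,0,0.06,0.04,0,0,0,-0.001,0,0.06,0.04,0,0,0,-0.001,0,0.06,0.04,0,0,0.06,-0.001,0,0.06,0.04,0,0,0.12,-0.001,0,0.06,0.04,0,0,0.12,-0.001,0,0.06,0.04]
  squeeze: 100

```text
clock: 12.08
position: [0.5273, -0.1284, 0.2517]
ee_rot: [0.293, 0.956, -0.0, -0.0]
ft_force: [-4.5, -2.6, 0.4]
grip_width: 0.516
grasp_force: 103.4
```

```bash
cat >> h.py <<'E'
def snap(name,k=5,r0=204,r1=211):
    st(); im,p=avg('scene',k); np.save(name+'.npy',im)
    for r in range(r0,r1): print(r,' '.join('%3d/%-3d'%(x[2],x[0]-x[2]) for x in im[r,301:316]))
E
python3 -c "
from h import *
snap('s_d1')"
```

```text
12.07 yaw 55.94 pos [ 0.5273 -0.1284  0.2517] F [-4.54 -2.55  0.35] T [-0.392  1.106  0.793] tau7 -1.266 g 0.516 103.4
204  56/67   59/21   60/-1   66/-3   78/-2   95/-4   84/-3   77/-4   83/-3   77/-2   74/0    59/13   49/52   64/61   82/37 
205  59/79   56/55   58/8    68/-2   76/-1   77/0    73/3    74/2    78/0    78/-1   77/1    79/26   63/75   67/76   68/45 
206  51/73   55/65   65/13   88/0   101/3    75/27   71/39   76/36   81/23   83/2    84/5    84/29   63/78   59/81   45/54 
207  39/60   48/52   71/11  102/0   118/6    75/45   62/63   67/59   77/40   90/7    90/3    67/25   45/58   47/71   50/69 
208  40/56   49/52   72/12  100/1   110/9    57/50   46/65   44/60   67/42   95/11   93/4    59/29   43/59   47/71   57/77 
209  40/60   54/60   71/24   92/8    94/16   54/57   50/74   45/63   62/47   96/16   96/10   59/46   51/71   50/71   61/81 
210  52/76   62/77   69/64   78/49   78/39   52/65   56/79   46/66   57/57   82/44   87/50   66/75   60/84   58/80   67/85
```

```bash
cat > run3.py <<'E'
from fit import *
import sys
cam=np.load("cam.npy",allow_pickle=True).item()
S=[("avg_scene",.9,.0004,301,315),("s_076",-44.8,0,303,309),("s_086",-50.4,0,303,309),("s_c1",2.75,0,301,315),("s_d1",-4,0,301,314)]
def feats(F):
    # classes x(1,nx,ny,nz); split: band, top, low+inner merged, brass side, brass top
    low=F[...,8:12]+F[...,20:24]; return np.concatenate([F[...,:8],low,F[...,12:20]],-1)
def resid(c,h,sh=0,det=False):
    A=[];B=[];W=[]
    for f,n,dz,u0,u1 in S:
        F=render(cam,c,np.radians(h),np.radians(n+sh),dz,u0,u1,203,211); a=np.load(f+".npy")[203:211,u0:u1]
        ok=F[...,24]<.02; X=feats(F)[ok]; A.append(X); B.append(np.stack([a.mean(-1),a[...,0]-a[...,2]],-1)[ok]); W.append((F[...,8]+F[...,20])[ok])
    A=np.vstack(A);B=np.vstack(B);W=np.concatenate(W)
    x=np.linalg.solve(A.T@A+.1*np.eye(A.shape[1]),A.T@B); e=(A@x-B)**2
    return np.sqrt(e.mean()),np.sqrt((e.mean(1)*W).sum()/W.sum())
if __name__=="__main__":
    cs=[(x,y) for x in(.526,.528,.530) for y in(-.1315,-.1295,-.1275)]
    c=np.array(min(cs,key=lambda c:resid(np.array(c),30)[0])); print(c)
    for h in range(0,180,6):
        b=min((resid(c+np.array([dx,dy]),h) for dx in(-.001,0,.001) for dy in(-.001,0,.001)),key=lambda t:t[0]); print(h,np.round(b,2))
E
python3 run3.py
```

```text
[ 0.528  -0.1295]
0 [9.84 9.47]
6 [9.86 9.53]
12 [9.86 9.54]
18 [9.82 9.46]
24 [9.75 9.27]
30 [9.76 9.28]
36 [9.79 9.32]
42 [9.81 9.37]
48 [9.8  9.35]
54 [9.8  9.35]
60 [9.79 9.34]
66 [9.8  9.34]
72 [9.8  9.34]
78 [9.79 9.3 ]
84 [9.78 9.31]
90 [9.85 9.39]
96 [9.81 9.3 ]
102 [9.77 9.23]
108 [9.62 8.93]
114 [9.47 8.63]
120 [9.39 8.53]
126 [9.4  8.52]
132 [9.67 8.55]
138 [9.8  9.48]
144 [9.7 9.1]
150 [9.68 8.97]
156 [9.81 9.35]
162 [9.84 9.46]
168 [9.86 9.5 ]
174 [9.85 9.47]
```

```bash
cat > run4.py <<'E'
from fit import *
cam=np.load("cam.npy",allow_pickle=True).item()
S=[("avg_scene",.9,.0004,302,314),("s_076",-44.8,0,303,309),("s_086",-50.4,0,303,309),("s_c1",2.75,0,302,314),("s_d1",-4,0,302,313)]
def resid(c,h,det=False):
    A=[];B=[];Wt=[];I=[]
    for f,n,dz,u0,u1 in S:
        F=render(cam,c,np.radians(h),np.radians(n),dz,u0,u1,206,210); a=np.load(f+".npy")[206:210,u0:u1]
        br=np.clip((a[...,0]-a[...,2])/62,0,1)   # brass share measured from colour
        g=a[...,2]-br*47                          # blue left for grey
        w=np.where(br<.35,1-br,0); X=np.concatenate([F[...,[0,4]],F[...,[8,9,10]],F[...,[20,21,22,23]]],-1)
        X=X/np.maximum(X[...,[0,1,2,5]].sum(-1,keepdims=True),.2); g=g/np.maximum(1-br,.5)
        A.append(X[w>0]);B.append(g[w>0]);Wt.append(w[w>0])
    A=np.vstack(A);B=np.concatenate(B);W=np.concatenate(Wt)
    x=np.linalg.solve((A*W[:,None]).T@A+.1*np.eye(A.shape[1]),(A*W[:,None]).T@B); e=(A@x-B)
    return np.sqrt((W*e**2).sum()/W.sum()),x
for h in range(0,180,4):
    b=min(((*resid(np.array([x,y]),h),x,y) for x in(.527,.528,.529) for y in(-.1305,-.1295,-.1285)),key=lambda t:t[0]); print(h,round(b[0],2),b[2:],b[1].round().astype(int))
E
python3 run4.py
python3 - <<'E'
from h import *
cam=np.load("cam.npy",allow_pickle=True).item(); im=np.load("s_c1.npy")
for r,z in((.029,.069),(.026,.075),(.04,.0615),(.015,.114),(.085,.05)):
    print(r,z,[int(cv2.remap(im.astype(np.float32).mean(-1),*[np.float32([[v]]) for v in proj(cam,np.array([.528+r*np.cos(np.radians(a)),-.1292+r*np.sin(np.radians(a)),z]))],1)[0,0]) for a in range(80,210,10)])
E
```

```text
0 9.04 (0.527, -0.1285) [-12   0  48 -61  72  84  33  -1  17]
4 8.99 (0.527, -0.1285) [-12   0  48 -61  72  95  42 -27   1]
8 8.91 (0.527, -0.1285) [-13   0  49 -61  71 103  29 -31  -7]
12 9.59 (0.527, -0.1285) [-15   0  56 -57  60  98  22 -15   0]
16 9.59 (0.527, -0.1285) [-17   0  59 -55  56  97  24 -17 -12]
20 9.74 (0.527, -0.1285) [-16   0  56 -56  59  91   8   1  -6]
24 9.77 (0.527, -0.1285) [-16   0  60 -53  54  77  26  21 -11]
28 9.55 (0.527, -0.1285) [-17   0  59 -54  55  82   8  21 -15]
32 9.48 (0.527, -0.1285) [-16   0  59 -54  55  77 -11  33  -2]
36 9.42 (0.527, -0.1285) [-14   0  60 -51  55  97 -16  38 -12]
40 9.42 (0.527, -0.1285) [-15   0  56 -56  60  61 -41  23  -4]
44 9.51 (0.527, -0.1285) [-16   0  55 -57  61   0   0   0   0]
48 9.43 (0.527, -0.1285) [-16   0  53 -59  64   0   0   0   0]
52 9.43 (0.527, -0.1285) [-16   0  53 -59  64   0   0   0   0]
56 9.43 (0.527, -0.1285) [-16   0  53 -59  64   0   0   0   0]
60 9.43 (0.527, -0.1285) [-16   0  53 -59  64   0   0   0   0]
64 9.43 (0.527, -0.1285) [-16   0  53 -59  64   0   0   0   0]
68 9.43 (0.527, -0.1285) [-16   
[... 1384 characters left out ...]
1285) [-11   0  48 -69  71  82  21  -7  22]
160 8.92 (0.527, -0.1285) [-13   0  47 -67  71  79  26   4  26]
164 8.84 (0.527, -0.1285) [-16   0  50 -64  67  61  44  19  36]
168 8.94 (0.527, -0.1285) [-16   0  53 -61  63  57  43  24  29]
172 9.0 (0.527, -0.1285) [-15   0  52 -60  65  66  39  17  21]
176 8.88 (0.527, -0.1285) [-13   0  47 -63  73  72  46   0  10]
0.029 0.069 [76, 75, 75, 76, 79, 80, 76, 76, 78, 84, 82, 83, 79]
0.026 0.075 [96, 92, 88, 96, 93, 93, 97, 94, 93, 98, 100, 95, 99]
0.04 0.0615 [108, 95, 93, 93, 89, 94, 97, 96, 98, 94, 101, 104, 100]
0.015 0.114 [75, 70, 64, 65, 73, 85, 80, 75, 78, 78, 75, 71, 70]
0.085 0.05 [109, 101, 90, 94, 97, 98, 100, 102, 103, 102, 102, 109, 115]
```

Emit:
move_arm:
  plan: [0,0,0.05,0,0,0,0.04,0,0,0.1,0,0,0,0.04,0,0,0.1,0,0,0,0.04]

```text
clock: 12.7
position: [0.5273, -0.1283, 0.2518]
ee_rot: [0.34, 0.94, -0.0, -0.0]
ft_force: [-5.1, -2.1, 0.0]
grip_width: 0.512
grasp_force: 103.5
```

```bash
python3 -c "
from h import *
snap('s_d2')"
```

```text
12.7 yaw 50.24 pos [ 0.5273 -0.1283  0.2518] F [-5.12 -2.07  0.02] T [-0.312  1.042  0.855] tau7 -1.309 g 0.512 103.5
204  56/71   58/26   58/1    64/-1   77/-3   96/-5   84/-2   76/-3   82/-3   80/-3   76/0    57/10   46/46   55/59   65/40 
205  61/83   53/41   60/3    68/0    76/3    78/5    70/4    74/1    77/-2   79/-2   74/5    71/33   58/73   60/74   63/48 
206  52/73   51/35   69/3    84/10   88/34   70/50   71/41   80/30   90/2    84/-1   82/8    73/45   61/80   59/79   58/54 
207  49/66   53/35   73/3    90/15   83/51   64/73   63/63   75/47  100/11   97/0    89/5    57/39   47/67   48/67   52/56 
208  54/73   53/39   75/3    85/8    52/49   46/67   44/58   58/45   94/18  111/0    93/4    54/41   45/70   44/64   48/44 
209  60/81   56/57   73/19   80/16   45/57   51/74   45/60   58/48   93/25  111/4    97/9    56/48   50/73   46/65   48/41 
210  66/90   64/82   71/62   70/55   48/68   56/81   44/64   57/55   83/45   95/30   86/48   55/71   57/81   54/74   55/54
```

```bash
python3 - <<'E'
from fit import *
cam=manip.camera("top"); np.save("camt.npy",cam,allow_pickle=True)
for n in(-10,0):
  for h in(20,30,40,50,60):
    F=render(cam,np.array([.528,-.129]),np.radians(h),np.radians(n),0,298,322,205,230,S=6)
    I=F[...,20]; print(n,h,"inner sum",I.sum().round(2),"max",I.max().round(2),np.unravel_index(I.argmax(),I.shape))
print("scene"); cam=np.load("cam.npy",allow_pickle=True).item()
for n in(-10,-20,-30,0.9,2.75):
  for h in(20,30,40,50,60,85):
    F=render(cam,np.array([.528,-.129]),np.radians(h),np.radians(n),0,298,322,200,214,S=6)
    I=F[...,20]; print(n,h,I.sum().round(2),I.max().round(2),end="; ")
  print()
E
```

```text
-10 20 inner sum 0.39 max 0.16 (np.int64(16), np.int64(12))
-10 30 inner sum 0.28 max 0.11 (np.int64(15), np.int64(15))
-10 40 inner sum 0.33 max 0.12 (np.int64(15), np.int64(15))
-10 50 inner sum 0.22 max 0.07 (np.int64(15), np.int64(15))
-10 60 inner sum 0.03 max 0.02 (np.int64(14), np.int64(16))
0 20 inner sum 0.75 max 0.25 (np.int64(16), np.int64(13))
0 30 inner sum 0.39 max 0.17 (np.int64(16), np.int64(13))
0 40 inner sum 0.14 max 0.04 (np.int64(14), np.int64(15))
0 50 inner sum 0.14 max 0.04 (np.int64(14), np.int64(15))
0 60 inner sum 0.03 max 0.02 (np.int64(14), np.int64(16))
scene
-10 20 2.33 0.63; -10 30 0.31 0.09; -10 40 0.03 0.02; -10 50 0.0 0.0; -10 60 0.0 0.0; -10 85 3.28 0.66; 
-20 20 0.39 0.12; -20 30 0.31 0.11; -20 40 0.11 0.04; -20 50 0.0 0.0; -20 60 0.19 0.11; -20 85 4.5 0.71; 
-30 20 0.64 0.38; -30 30 0.72 0.32; -30 40 0.25 0.12; -30 50 0.0 0.0; -30 60 0.56 0.22; -30 85 2.11 0.67; 
0.9 20 4.61 0.81; 0.9 30 2.11 0.41; 0.9 40 0.25 0.11; 0.9 50 0.0 0.0; 0.9 60 0.0 0.0; 0.9 85 1.0 0.34; 
2.75 20 4.89 0.82; 2.75 30 2.44 0.51; 2.75 40 0.56 0.21; 2.75 50 0.0 0.0; 2.75 60 0.0 0.0; 2.75 85 0.72 0.24;
```

No hole shows in the visible slot sectors (az roughly 95–190°), so it is probably on the side away from the camera. The pin nose can check that. Releasing the nut and lifting towards the pin.

Emit:
move_arm:
  plan: [0,0,0,0,0,0,0.085,0,0,0,0,0,0,0.085,0,0,0,0,0,0,0.085,0,0,0,0,0,-0.06,0.085,0,0,0.18,0,0,-0.08,0.085,0,0,0.36,0,0,-0.08,0.085,0,0,0.54,0,0,-0.08,0.085,0,0,0.72,0,0,-0.08,0.085,0,0,0.9,0,0,-0.08,0.085,0,0,1.08,0,0,-0.08,0.085,0,0,1.26,0,0,-0.08,0.085,0,0,1.44,0,0,-0.08,0.085]

```text
clock: 14.5
position: [0.5277, -0.1283, 0.3316]
ee_rot: [0.877, 0.48, 0.0, 0.0]
ft_force: [-0.2, 0.1, -0.5]
grip_width: 0.997
grasp_force: 0.0
```

```bash
python3 - <<'E'
from h import *
np.set_printoptions(precision=4,suppress=True)
st()
for n in("scene","top"):
    im,p=avg(n,3)
    for l in("pin_grip","pin_mid","lock_pin"):
        print(n,l,[(round(d["conf"],2),w(p,d["position"])) for d in manip.tip_of(p,l) if abs(w(p,d["position"])[0]-.465)<.05 and abs(w(p,d["position"])[1]+.308)<.03])
    for d in manip.silhouettes(p,"lock_pin"):
        ys,xs=np.nonzero(d["pixels"]); P=np.array([ray(p,(x,y),.009)[:2] for x,y in zip(xs,ys)]); m=P.mean(0)
        if abs(m[0]-.465)<.06 and abs(m[1]+.308)<.04:
            u,s,v=np.linalg.svd(P-m); print(n,"mask",len(P),m,np.degrees(np.arctan(v[0,1]/v[0,0])),(P-m)@v[0].min() if 0 else ((P-m)@v[0]).min(),((P-m)@v[0]).max())
            hsv=cv2.cvtColor(im.astype(np.uint8),cv2.COLOR_RGB2HSV); r=d["pixels"]&(hsv[...,1]>130); ys,xs=np.nonzero(r); print(" red",len(xs),ray(p,(xs.mean(),ys.mean()),.014)); break
E
```

```text
14.5 yaw -32.66 pos [ 0.5277 -0.1283  0.3316] F [-0.19  0.1  -0.47] T [-0.019 -0.001 -0.01 ] tau7 2.748 g 0.997 0.0
scene pin_grip [(0.59, array([ 0.438 , -0.314 ,  0.0106]))]
scene pin_mid [(0.63, array([ 0.4883, -0.3047,  0.0037]))]
scene lock_pin [(0.49, array([ 0.4692, -0.3093, -0.001 ]))]
scene mask 157 [ 0.451  -0.3077] 11.957938776324509 -0.054733346003404855 0.03882676452623686
 red 56 [ 0.428  -0.3091  0.014 ]
top pin_grip [(0.45, array([ 0.4333, -0.3148,  0.0118]))]
top pin_mid [(0.69, array([ 0.4858, -0.2986,  0.0033]))]
top lock_pin [(0.46, array([ 0.4614, -0.303 ,  0.0022]))]
```

Emit:
move_arm:
  plan: [0,0,0.18,-0.05,0.005,0,0.05,0,0,0.36,-0.1,0.01,0.0,0.05,0,0,0.54,-0.155,0.016,0.02,0.05,0,0,0.72,-0.2066,0.0215,0.05,0.05,0,0,0.77,-0.2066,0.0215,0.09,0.05,0,0,0.77,-0.2066,0.0215,0.11,0.05,0,0,0.77,-0.2066,0.0215,0.11,0.05]
  squeeze: 25

```text
clock: 16.08
position: [0.4355, -0.3137, 0.2206]
ee_rot: [0.993, 0.119, -0.001, -0.001]
ft_force: [-0.3, -0.2, 0.9]
grip_width: 0.584
grasp_force: 0.0
```

```bash
python3 - <<'E'
from h import *
st()
q=manip.camera("scene"); t=manip.camera("top")
a=cv2.resize(q["color"][190:250,340:410,::-1],(420,360),interpolation=2);b=cv2.resize(t["color"][215:275,340:400,::-1],(360,360),interpolation=2)
cv2.imwrite("pics/pin2.png",np.hstack([a,b]))
E
```

```text
16.07 yaw -76.3 pos [ 0.4355 -0.3137  0.2206] F [-0.28 -0.18  0.86] T [0.035 0.002 0.018] tau7 0.218 g 0.584 0.0
```

View pics/pin2.png

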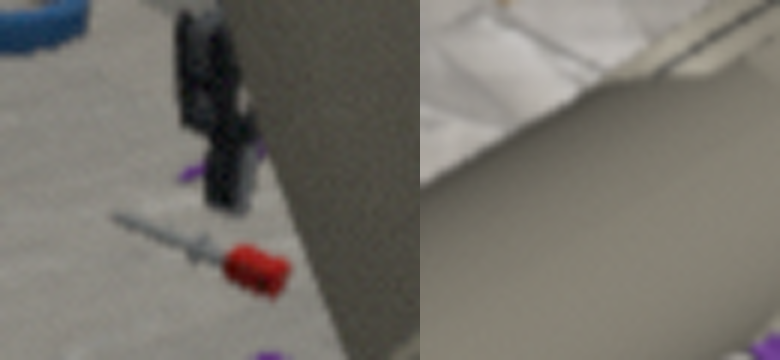

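Emit:
move_arm:
  plan: [0,0,0,0,0,0.03,0.05,0,0,0,0,0,0.0445,0.05,0,0,0,0,0,0.0445,0.03,0,0,0,0,0,0.0445,0.01,0,0,0,0,0,0.0445,0.01,0,0,0,0,0,0.0445,0.01]
  squeeze: 30

```text
clock: 16.92
position: [0.4357, -0.3147, 0.1779]
ee_rot: [0.993, 0.118, 0.001, 0.0]
ft_force: [-0.8, 1.2, 7.3]
grip_width: 0.175
grasp_force: 33.1
```

```bash
python3 -c "
from h import *
st()"
```

```text
16.93 yaw -76.43 pos [ 0.4357 -0.3147  0.1779] F [-0.79  1.23  7.33] T [ 0.163  0.239 -0.014] tau7 -0.008 g 0.175 33.1
```

Emit:
move_arm:
  plan: [0,0,0,0,0,-0.05,0.01,0,0,0,0,0,-0.096,0.01,0,0,-0.16,0.01,-0.02,-0.097,0.01,0,0,-0.32,0.02,-0.05,-0.097,0.01,0,0,-0.48,0.035,-0.08,-0.097,0.01,0,0,-0.635,0.0421,-0.0919,-0.097,0.01,0,0,-0.635,0.0421,-0.0919,-0.097,0.01,0,0,-0.635,0.0421,-0.0919,-0.097,0.01]

```text
clock: 17.92
position: [0.4543, -0.216, 0.2741]
ee_rot: [0.907, 0.42, 0.0, 0.0]
ft_force: [0.2, -0.1, -0.4]
grip_width: 0.176
grasp_force: 32.2
```

```bash
python3 - <<'E'
from h import *
st()
q=manip.camera("scene"); t=manip.camera("top")
for p in(q,t): print(proj(p,np.array([.5276-.035*.643,-.1289-.035*.766,.105])),proj(p,np.array([.5276-.113*.643,-.1289-.113*.766,.105])))
a=cv2.resize(q["color"][170:230,285:365,::-1],(480,360),interpolation=2);b=cv2.resize(t["color"][190:250,290:345,::-1],(320,360),interpolation=2)
cv2.imwrite("pics/pin3.png",np.hstack([a,b])); st()
for l in("pin_grip","pin_mid"):
  for p in(q,t): print(l,[(round(d["conf"],2),w(p,d["position"]).round(4)) for d in manip.tip_of(p,l) if w(p,d["position"])[2]>.06])
E
```

```text
17.93 yaw -40.3 pos [ 0.4543 -0.216   0.2741] F [ 0.18 -0.09 -0.45] T [-0.062 -0.026  0.014] tau7 0.054 g 0.176 32.2
[320.79900431 206.07586104] [351.68171168 208.258323  ]
[319.45494339 224.3060743 ] [342.33583825 243.81978172]
18.02 yaw -40.27 pos [ 0.4543 -0.2161  0.2739] F [0.42 0.07 0.11] T [-0.029 -0.032 -0.027] tau7 -0.033 g 0.176 32.2
pin_grip [(0.43, array([ 0.4581, -0.2164,  0.1074]))]
pin_grip []
pin_mid [(0.54, array([ 0.488 , -0.1762,  0.1033]))]
pin_mid []
```

View pics/pin3.png

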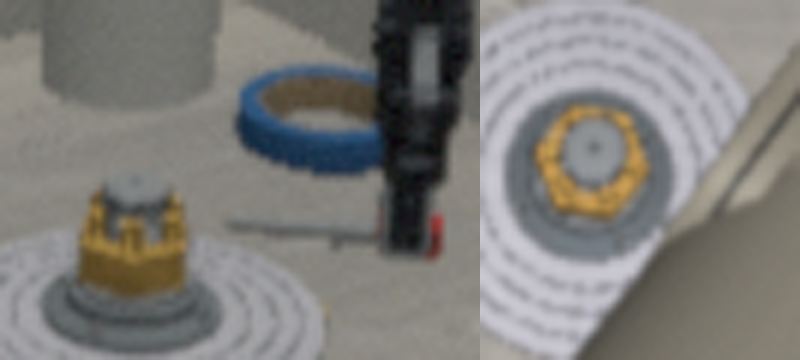

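Emit:
move_arm:
  plan: [0,0,0,0.012,0,0,0.01,0,0,0,0.018,0,0,0.01,0,0,0,0.021,0,0,0.01,0,0,0,0.021,0,0,0.01]

```text
clock: 18.73
position: [0.4683, -0.1989, 0.2738]
ee_rot: [0.906, 0.422, -0.0, -0.0]
ft_force: [0.5, 0.1, -0.3]
grip_width: 0.176
grasp_force: 32.2
```

Emit:
move_arm:
  plan: [0,0,0,0.0015,0,0,0.01,0,0,0,0.003,0,0,0.01]

```text
clock: 18.98
position: [0.4696, -0.1974, 0.2738]
ee_rot: [0.907, 0.422, -0.001, 0.0]
ft_force: [-3.5, -4.7, 0.1]
grip_width: 0.173
grasp_force: 32.3
```

Emit:
move_arm:
  plan: [0,0,0,0.0015,0,0,0.01,0,0,0,0.003,0,0,0.01]

```text
clock: 19.23
position: [0.4704, -0.1965, 0.2736]
ee_rot: [0.907, 0.421, -0.002, 0.0]
ft_force: [-10.0, -11.2, 1.6]
grip_width: 0.171
grasp_force: 32.5
```

Emit:
move_arm:
  plan: [0,0,0,-0.031,0,0,0.01,0,0,-0.17,-0.03,0.02,0,0.01,0,0,-0.34,-0.027,0.042,0,0.01,0,0,-0.52,-0.0214,0.0627,0,0.01,0,0,-0.69,-0.008,0.078,0,0.01,0,0,-0.87,0.01,0.09,0,0.01,0,0,-1.047,0.0293,0.0997,0,0.01,0,0,-1.047,0.0293,0.0997,0,0.01,0,0,-1.047,0.0293,0.0997,0,0.01]

```text
clock: 20.35
position: [0.5666, -0.2367, 0.2737]
ee_rot: [0.575, 0.818, -0.0, -0.0]
ft_force: [-0.3, -0.1, -1.7]
grip_width: 0.177
grasp_force: 32.2
```

```bash
cat >> h.py <<'E'
def rel(c=(.5276,-.1289)):
    s=manip.get_obs(); x=R.from_quat(s["ee_rot"]).apply([1,0,0])[:2]; d=np.array(c)-s["position"][:2]
    print("heading",np.degrees(np.arctan2(x[1],x[0])).round(2),"tool x to axis",(d@x).round(4),"tool y to axis",(d@R.from_quat(s["ee_rot"]).apply([0,1,0])[:2]).round(4))
E
python3 -c "
from h import *
st(); rel()"
```

```text
20.35 yaw 19.74 pos [ 0.5666 -0.2367  0.2737] F [-0.27 -0.07 -1.74] T [-0.015 -0.038  0.094] tau7 0.086 g 0.177 32.2
heading 109.74 tool x to axis 0.1146 tool y to axis -0.0003
```

Emit:
move_arm:
  plan: [0,0,0,0.012,0,0,0.01,0,0,0,0.019,0,0,0.01,0,0,0,0.023,0,0,0.01,0,0,0,0.025,0,0,0.01]

```text
clock: 20.85
position: [0.5587, -0.2134, 0.2744]
ee_rot: [0.574, 0.819, -0.0, 0.001]
ft_force: [3.3, -6.5, -1.0]
grip_width: 0.173
grasp_force: 32.2
```

Emit:
move_arm:
  plan: [0,0,0,0.002,0,0,0.01,0,0,0,0.0035,0,0,0.01]

```text
clock: 21.1
position: [0.5578, -0.2122, 0.275]
ee_rot: [0.575, 0.818, -0.001, 0.003]
ft_force: [6.4, -13.3, -2.1]
grip_width: 0.177
grasp_force: 32.0
```

```bash
python3 -c "
from h import *
st(); rel()"
```

```text
21.1 yaw 19.79 pos [ 0.5578 -0.2122  0.275 ] F [  6.43 -13.25  -2.07] T [-3.245 -1.449 -0.069] tau7 0.123 g 0.177 32.0
heading 109.79 tool x to axis 0.0886 tool y to axis -0.0002
```

Emit:
move_arm:
  plan: [0,0,0,-0.031,0,0,0.01,0,0,-0.17,-0.03,0.02,0,0.01,0,0,-0.34,-0.027,0.042,0,0.01,0,0,-0.52,-0.0214,0.0627,0,0.01,0,0,-0.69,-0.008,0.078,0,0.01,0,0,-0.87,0.01,0.09,0,0.01,0,0,-1.047,0.0293,0.0997,0,0.01,0,0,-1.047,0.0293,0.0997,0,0.01,0,0,-1.047,0.0293,0.0997,0,0.01]

```text
clock: 22.22
position: [0.6409, -0.1488, 0.2738]
ee_rot: [0.09, 0.996, -0.0, -0.0]
ft_force: [-0.2, -0.6, -0.4]
grip_width: 0.182
grasp_force: 32.2
```

```bash
python3 -c "
from h import *
st(); rel()"
```

```text
22.23 yaw 79.7 pos [ 0.6409 -0.1488  0.2738] F [-0.19 -0.6  -0.45] T [-0.013 -0.025 -0.019] tau7 0.072 g 0.182 32.2
heading 169.7 tool x to axis 0.115 tool y to axis -0.0006
```

Emit:
move_arm:
  plan: [0,0,0,0.012,0,0,0.01,0,0,0,0.019,0,0,0.01,0,0,0,0.023,0,0,0.01,0,0,0,0.025,0,0,0.01]

```text
clock: 22.72
position: [0.6163, -0.1435, 0.274]
ee_rot: [0.088, 0.996, 0.0, 0.0]
ft_force: [0.4, 0.1, 0.4]
grip_width: 0.181
grasp_force: 32.2
```

Emit:
move_arm:
  plan: [0,0,0,0.002,0,0,0.01,0,0,0,0.003,0,0,0.01]

```text
clock: 22.98
position: [0.6136, -0.143, 0.2738]
ee_rot: [0.088, 0.996, 0.0, 0.0]
ft_force: [-0.6, 0.1, -1.0]
grip_width: 0.175
grasp_force: 32.2
```

```bash
python3 -c "
from h import *
st(); rel()"
```

```text
22.98 yaw 79.93 pos [ 0.6136 -0.143   0.2738] F [-0.56  0.11 -0.96] T [-0.019 -0.045  0.009] tau7 -0.002 g 0.175 32.2
heading 169.93 tool x to axis 0.0872 tool y to axis -0.0012
```

Emit:
move_arm:
  plan: [0,0,0,0.002,0,0,0.01,0,0,0,0.004,0,0,0.01]

```text
clock: 23.22
position: [0.6097, -0.1426, 0.2739]
ee_rot: [0.088, 0.996, -0.0, 0.0]
ft_force: [0.4, -2.9, -0.3]
grip_width: 0.177
grasp_force: 32.2
```

Emit:
move_arm:
  plan: [0,0,0,0.002,0,0,0.01,0,0,0,0.003,0,0,0.01]

```text
clock: 23.48
position: [0.6066, -0.1421, 0.2739]
ee_rot: [0.088, 0.996, -0.0, 0.0]
ft_force: [1.0, -2.7, -0.9]
grip_width: 0.179
grasp_force: 32.2
```

```bash
python3 -c "
from h import *
st(); rel()
q=manip.camera('scene')
for l in('pin_grip','pin_mid'): print(l,[(round(d['conf'],2),w(q,d['position']).round(4)) for d in manip.tip_of(q,l) if w(q,d['position'])[2]>.06])"
```

```text
23.48 yaw 79.91 pos [ 0.6066 -0.1421  0.2739] F [ 1.02 -2.73 -0.95] T [-0.602 -0.191  0.212] tau7 -0.167 g 0.179 32.2
heading 169.91 tool x to axis 0.0801 tool y to axis -0.0008
pin_grip [(0.4, array([ 0.615 , -0.1384,  0.1066]))]
pin_mid [(0.4, array([ 0.5577, -0.1324,  0.1031]))]
```

Emit:
move_arm:
  plan: [0,0,0,0.001,-0.0008,0,0.01,0,0,0,0.002,-0.0008,0,0.01,0,0,0,0.003,-0.0008,0,0.01]

```text
clock: 24.0
position: [0.6036, -0.1419, 0.2738]
ee_rot: [0.088, 0.996, 0.0, -0.0]
ft_force: [0.9, -1.1, -0.6]
grip_width: 0.175
grasp_force: 32.2
```

Emit:
move_arm:
  plan: [0,0,0,0.0015,0,0,0.01,0,0,0,0.003,0,0,0.01]

```text
clock: 24.25
position: [0.6006, -0.1414, 0.2738]
ee_rot: [0.088, 0.996, 0.0, -0.0]
ft_force: [0.7, -1.3, -0.1]
grip_width: 0.175
grasp_force: 32.2
```

```bash
python3 -c "
from h import *
st(); rel()"
```

```text
24.25 yaw 79.93 pos [ 0.6006 -0.1414  0.2738] F [ 0.66 -1.3  -0.07] T [-0.236 -0.09   0.035] tau7 -0.039 g 0.175 32.2
heading 169.93 tool x to axis 0.074 tool y to axis -0.0005
```

Emit:
move_arm:
  plan: [0,0,0,0.0015,-0.0003,0,0.01,0,0,0,0.003,-0.0003,0,0.01,0,0,0,0.0045,-0.0003,0,0.01]

```text
clock: 24.62
position: [0.5961, -0.1409, 0.2738]
ee_rot: [0.088, 0.996, 0.0, -0.0]
ft_force: [-0.7, 0.8, -0.6]
grip_width: 0.176
grasp_force: 32.2
```

Emit:
move_arm:
  plan: [0,0,0,0.0015,0,0,0.01,0,0,0,0.003,0,0,0.01,0,0,0,0.004,0,0,0.01]

```text
clock: 25.0
position: [0.5922, -0.1403, 0.2738]
ee_rot: [0.088, 0.996, 0.0, -0.0]
ft_force: [0.1, -0.3, -0.5]
grip_width: 0.178
grasp_force: 32.2
```

```bash
python3 -c "
from h import *
st(); rel()"
```

```text
25.0 yaw 79.93 pos [ 0.5922 -0.1403  0.2738] F [ 0.08 -0.27 -0.51] T [ 0.012 -0.011 -0.02 ] tau7 0.004 g 0.178 32.2
heading 169.93 tool x to axis 0.0656 tool y to axis -0.0001
```

Emit:
move_arm:
  plan: [0,0,0,0.0015,0,0,0.01,0,0,0,0.003,0,0,0.01,0,0,0,0.0045,0,0,0.01]

```text
clock: 25.38
position: [0.5878, -0.1395, 0.2738]
ee_rot: [0.088, 0.996, 0.0, 0.0]
ft_force: [-0.2, 0.1, -1.5]
grip_width: 0.175
grasp_force: 32.2
```

Emit:
move_arm:
  plan: [0,0,0,0.001,0,0,0.01,0,0,0,0.002,0,0,0.01,0,0,0,0.003,0,0,0.01]

```text
clock: 25.75
position: [0.5848, -0.139, 0.2738]
ee_rot: [0.088, 0.996, 0.0, 0.0]
ft_force: [0.1, -0.1, -1.4]
grip_width: 0.174
grasp_force: 32.2
```

```bash
python3 -c "
from h import *
st(); rel()"
```

```text
25.75 yaw 79.93 pos [ 0.5848 -0.139   0.2738] F [ 0.13 -0.14 -1.42] T [-0.015  0.047  0.07 ] tau7 0.007 g 0.174 32.2
heading 169.93 tool x to axis 0.0581 tool y to axis -0.0001
```

Emit:
move_arm:
  plan: [0,0,0,0.001,0,0,0.01,0,0,0,0.0015,0,0,0.01]

```text
clock: 26.0
position: [0.5833, -0.1387, 0.2738]
ee_rot: [0.088, 0.996, 0.0, 0.0]
ft_force: [-0.0, 0.8, -0.7]
grip_width: 0.179
grasp_force: 32.2
```

Emit:
move_arm:
  plan: [0,0,0,0.001,0,0,0.01,0,0,0,0.0015,0,0,0.01]

```text
clock: 26.25
position: [0.5819, -0.1384, 0.2738]
ee_rot: [0.088, 0.996, 0.0, 0.0]
ft_force: [-0.8, 0.8, -0.2]
grip_width: 0.177
grasp_force: 32.2
```

```bash
python3 -c "
from h import *
st(); rel()
q=manip.camera('scene')
for l in('pin_grip','pin_mid'): print(l,[(round(d['conf'],2),w(q,d['position']).round(4)) for d in manip.tip_of(q,l) if w(q,d['position'])[2]>.06])"
```

```text
26.25 yaw 79.93 pos [ 0.5819 -0.1384  0.2738] F [-0.76  0.83 -0.21] T [ 0.013  0.012 -0.007] tau7 -0.002 g 0.177 32.2
heading 169.93 tool x to axis 0.0551 tool y to axis -0.0001
pin_grip [(0.39, array([ 0.5862, -0.1399,  0.104 ]))]
pin_mid [(0.36, array([ 0.5304, -0.1295,  0.1023]))]
```

Emit:
move_arm:
  plan: [0,0,0,0.001,0,0,0.01,0,0,0,0.002,0,0,0.01,0,0,0,0.002,0,0,0.01]

```text
clock: 26.78
position: [0.5799, -0.1382, 0.2739]
ee_rot: [0.088, 0.996, 0.0, 0.0]
ft_force: [0.5, -0.0, -1.3]
grip_width: 0.176
grasp_force: 32.2
```

Emit:
move_arm:
  plan: [0,0,0,0.001,0,0,0.01,0,0,0,0.0015,0,0,0.01]

```text
clock: 27.02
position: [0.5787, -0.1379, 0.2741]
ee_rot: [0.088, 0.996, -0.0, 0.0]
ft_force: [2.2, -0.7, -0.1]
grip_width: 0.178
grasp_force: 32.3
```

Emit:
move_arm:
  plan: [0,0,0,0.0007,0,0,0.01,0,0,0,0.001,0,0,0.01]

```text
clock: 27.28
position: [0.5779, -0.1377, 0.2743]
ee_rot: [0.088, 0.996, -0.0, 0.001]
ft_force: [3.9, -0.4, 1.0]
grip_width: 0.173
grasp_force: 32.4
```

```bash
python3 - <<'E'
from h import *
st(); rel()
for n in("scene","top"):
    q=manip.camera(n)
    for l in('pin_grip','pin_mid'): print(n,l,[(round(d['conf'],2),w(q,d['position']).round(4)) for d in manip.tip_of(q,l) if w(q,d['position'])[2]>.06])
E
```

```text
27.27 yaw 79.93 pos [ 0.5779 -0.1377  0.2743] F [ 3.89 -0.39  0.97] T [-0.266 -1.017  0.043] tau7 -0.029 g 0.173 32.4
heading 169.93 tool x to axis 0.0511 tool y to axis -0.0001
scene pin_grip [(0.62, array([ 0.5836, -0.1351,  0.1041]))]
scene pin_mid [(0.63, array([ 0.5295, -0.1306,  0.0859])), (0.61, array([ 0.5272, -0.1259,  0.1044]))]
top pin_grip []
top pin_mid []
```

Emit:
move_arm:
  plan: [0,0,0,-0.001,0,0,0.01,0,0,0,-0.001,0,0,0.03,0,0,0,-0.001,0,0,0.05,0,0,0,-0.001,0,0,0.05,0,0,0,-0.001,0,-0.03,0.05,0,0,0,-0.001,0,-0.08,0.05,0,0,0,0.03,0.08,-0.1,0.05,0,0,0,0.03,0.14,-0.12,0.05,0,0,0,0.03,0.2,-0.12,0.05,0,0,0,0.03,0.25,-0.12,0.05,0,0,0,0.03,0.25,-0.12,0.05]

```text
clock: 28.95
position: [0.5913, 0.1195, 0.3933]
ee_rot: [0.084, 0.996, 0.001, -0.001]
ft_force: [0.2, -0.6, 0.3]
grip_width: 0.585
grasp_force: 0.0
```

```bash
python3 - <<'E'
from h import *
st()
for n in("scene","top"):
    q=manip.camera(n)
    for l in('pin_grip','pin_mid','cross_hole','teal_dropper','paddle','orange_vial'): print(n,l,[(round(d['conf'],2),w(q,d['position']).round(4)) for d in manip.tip_of(q,l)[:4] if l[:3]!="pin" or w(q,d['position'])[2]>.06])
    c=q["color"][185:235,280:345,::-1]; cv2.imwrite(f"pics/f_{n}.png",cv2.resize(c,(390,300),interpolation=2))
cv2.imwrite("pics/final.png",np.hstack([cv2.imread("pics/f_scene.png"),cv2.imread("pics/f_top.png")]))
E
```

```text
28.95 yaw 80.37 pos [0.5913 0.1195 0.3933] F [ 0.24 -0.57  0.29] T [-0.031  0.063 -0.001] tau7 -0.489 g 0.585 0.0
scene pin_grip [(0.55, array([ 0.5893, -0.1369,  0.0968]))]
scene pin_mid [(0.47, array([ 0.5335, -0.1274,  0.1021]))]
scene cross_hole [(0.4, array([ 0.5313, -0.1325,  0.1036]))]
scene teal_dropper [(0.7, array([ 0.6744, -0.1153, -0.0019]))]
scene paddle []
scene orange_vial []
top pin_grip [(0.68, array([ 0.5809, -0.1393,  0.1008]))]
top pin_mid [(0.56, array([ 0.5304, -0.1275,  0.1006]))]
top cross_hole [(0.47, array([ 0.5257, -0.1312,  0.1066]))]
top teal_dropper [(0.64, array([ 0.6731, -0.1139, -0.0008]))]
top paddle [(0.54, array([ 6.290e-01, -2.469e-01, -6.000e-04]))]
top orange_vial []
```

View pics/final.png

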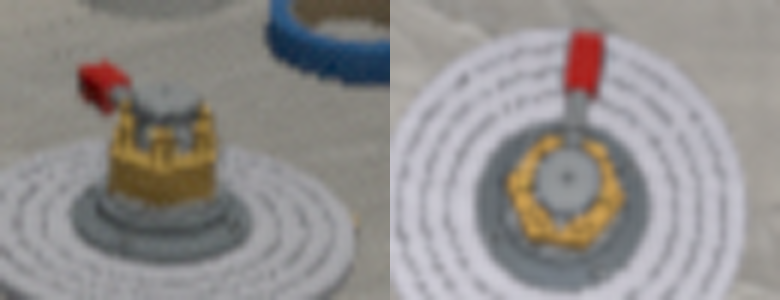

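```bash
python3 - <<'E'
from h import *
im,p=avg("top",6)
c=np.array([309.2,214.2]); s0=ray(p,c,.121)
f=im.astype(np.float32); red=f[...,0]-f[...,1:].max(-1); red=np.clip(red[180:215,300:325]/red[180:215,300:325].max(),0,1)
ys,xs=np.mgrid[180:215,300:325]; W=red*(red>.15); u=(W*xs).sum()/W.sum();v=(W*ys).sum()/W.sum()
g=ray(p,(u,v),.107); print("spindle",s0,"grip",g,"dist",np.linalg.norm((g-s0)[:2]),np.degrees(np.arctan2(*(g-s0)[1::-1])),W.sum())
col=W.sum(1).round(2); print(list(zip(range(180,215),col))[:22])
# spindle centre by grey disc: fit circle edges against brass/other
for r in range(206,226): print(r,' '.join('%3d/%-3d'%(x.mean(),x[0]-x[2]) for x in im[r,300:321]))
for x in(39,67): print(x,proj(p,np.array([s0[0]+.001*x*np.cos(np.radians(-10)),s0[1]+.001*x*np.sin(np.radians(-10)),.11])))
E
```

```text
spindle [ 0.52824644 -0.12795171  0.121     ] grip [ 0.57683186 -0.13348046  0.107     ] dist 0.048898981357891426 -6.49202044891986 55.559303
[(180, np.float32(0.0)), (181, np.float32(0.0)), (182, np.float32(0.0)), (183, np.float32(0.0)), (184, np.float32(0.0)), (185, np.float32(0.0)), (186, np.float32(0.0)), (187, np.float32(0.0)), (188, np.float32(0.0)), (189, np.float32(0.0)), (190, np.float32(2.35)), (191, np.float32(4.17)), (192, np.float32(4.82)), (193, np.float32(5.15)), (194, np.float32(5.18)), (195, np.float32(5.27)), (196, np.float32(5.37)), (197, np.float32(5.21)), (198, np.float32(5.0)), (199, np.float32(3.66)), (200, np.float32(1.11)), (201, np.float32(0.0))]
206 183/-7  163/-7  144/-7  130/-8  121/-9  112/-7  107/-5   97/-6   95/-2  103/-3  110/-5  103/-3  102/-4  119/-6  136/-8  148/-8  167/-7  184/-6  190/-7  187/-7  180/-7 
207 145/-7  125/-8  108/-7  112/-7  105/-4  102/18  108/34  103/30  100/18  108/0   119/-5  112/-3   98/3    98/0   105/-8  115/-11 135/-9  165/-7  184/-7  190/-7  190/-7 
208 112/-9  100/-8  105/-7  110/-2  103/24  111/67  129/92  124/84  110/47
[... 2383 characters left out ...]
3  129/88  130/45  136/18  126/52  120/79  131/97  126/98  122/97  133/104 124/77  120/32  115/6   108/-7  107/-11 111/-10
223 107/-8  107/3   104/52  132/103 133/105 123/96  127/97  126/75  134/61  137/90  123/94  117/92  123/97  122/94  121/77  122/39  119/8   107/-5  104/-10 110/-10 111/-11
224  96/-8  102/-3  103/22  103/65  102/77  100/76  108/84  117/88  129/92  135/104 128/101 125/100 128/101 118/79  123/41  129/11  117/-4  105/-9  109/-10 112/-10 113/-11
225  98/-10 102/-8  109/0    94/16   86/30   93/33   99/41  102/54  105/63  103/71   99/73  102/78  109/76  109/40  120/10  116/-3  105/-8  108/-10 114/-11 114/-10 117/-11
39 [311.7921195  200.78810178]
67 [313.75208008 190.66900556]
```

The pin is through; the red grip ends at rows 190 and 200 of the top view, about 2–3 mm short of home. I'll nudge its tail gently with the closed fingers.

Emit:
move_arm:
  plan: [0,0,0,-0.03,-0.06,0,0,0,0,0,-0.05,-0.12,0,0,0,0,0,-0.0725,-0.18,0,0,0,0,0,-0.0775,-0.24,0.02,0,0,0,0,-0.0775,-0.2559,0.06,0,0,0,0,-0.0775,-0.2559,0.11,0,0,0,0,-0.0775,-0.2559,0.127,0,0,0,0,-0.0775,-0.2559,0.127,0,0,0,0,-0.0775,-0.2559,0.127,0]
  squeeze: 25

```text
clock: 31.08
position: [0.6241, -0.1516, 0.269]
ee_rot: [0.087, 0.996, -0.0, 0.001]
ft_force: [0.8, 0.3, -0.2]
grip_width: 0.0
grasp_force: 0.0
```

```bash
python3 -c "
from h import *
st(); rel()"
```

```text
31.07 yaw 79.97 pos [ 0.6241 -0.1516  0.269 ] F [ 0.8   0.31 -0.19] T [-0.043  0.019 -0.001] tau7 0.0 g 0.0 0.0
heading 169.97 tool x to axis 0.099 tool y to axis 0.0056
```

Emit:
move_arm:
  plan: [0,0,0,0,0.0055,0.003,0,0,0,0,0.008,0.0055,0.003,0,0,0,0,0.014,0.0055,0.003,0,0,0,0,0.014,0.0055,0.003,0]

```text
clock: 31.58
position: [0.6099, -0.144, 0.2641]
ee_rot: [0.088, 0.996, 0.0, 0.0]
ft_force: [0.2, 0.8, 0.6]
grip_width: 0.001
grasp_force: 0.0
```

Emit:
move_arm:
  plan: [0,0,0,0.001,0,0,0,0,0,0,0.002,0,0,0]

```text
clock: 31.82
position: [0.6086, -0.1436, 0.264]
ee_rot: [0.088, 0.996, -0.0, 0.0]
ft_force: [0.3, -0.1, 0.2]
grip_width: -0.001
grasp_force: 0.6
```

Emit:
move_arm:
  plan: [0,0,0,0.001,0,0,0,0,0,0,0.002,0,0,0]

```text
clock: 32.08
position: [0.6072, -0.1433, 0.2644]
ee_rot: [0.088, 0.996, -0.0, 0.001]
ft_force: [5.9, -1.4, 0.8]
grip_width: -0.002
grasp_force: 3.6
```

```bash
python3 -c "
from h import *
st(); rel()"
```

```text
32.08 yaw 79.93 pos [ 0.6072 -0.1433  0.2644] F [ 5.89 -1.44  0.78] T [-0.312 -1.437  0.044] tau7 -0.003 g -0.002 3.6
heading 169.93 tool x to axis 0.0809 tool y to axis 0.0003
```

Emit:
move_arm:
  plan: [0,0,0,-0.01,0,0,0,0,0,0,-0.015,0,-0.01,0,0,0,0,-0.015,0,-0.07,0,0,0,0,-0.015,0.03,-0.12,0,0,0,0,0.03,0.09,-0.13,0,0,0,0,0.03,0.15,-0.13,0,0,0,0,0.03,0.21,-0.13,0,0,0,0,0.03,0.25,-0.13,0,0,0,0,0.03,0.25,-0.13,0]

```text
clock: 33.2
position: [0.6206, 0.1132, 0.3936]
ee_rot: [0.084, 0.996, 0.001, -0.001]
ft_force: [0.1, -0.7, -0.9]
grip_width: 0.001
grasp_force: 0.0
```

```bash
python3 - <<'E'
from h import *
st()
for n in("top","scene"):
  for i in range(4):
    q=manip.camera(n); print(n,*[(l,[w(q,d['position']).round(4) for d in manip.tip_of(q,l) if w(q,d['position'])[2]>.06][:1]) for l in('pin_grip','pin_mid','cross_hole')])
  if n=="top":
    f=q["color"].astype(float); red=f[...,0]-f[...,1:].max(-1); print([int(v) for v in red[186:204,308:318].sum(1)])
E
```

```text
33.2 yaw 80.33 pos [0.6206 0.1132 0.3936] F [ 0.09 -0.67 -0.87] T [-0.049  0.004  0.007] tau7 -0.576 g 0.001 0.0
top ('pin_grip', [array([ 0.5815, -0.1362,  0.0968])]) ('pin_mid', [array([ 0.5342, -0.1265,  0.1029])]) ('cross_hole', [array([ 0.527 , -0.1282,  0.1064])])
top ('pin_grip', [array([ 0.5833, -0.1376,  0.0996])]) ('pin_mid', [array([ 0.5311, -0.1273,  0.1035])]) ('cross_hole', [array([ 0.5318, -0.1314,  0.1053])])
top ('pin_grip', []) ('pin_mid', [array([ 0.5347, -0.1303,  0.1008])]) ('cross_hole', [array([ 0.5258, -0.1289,  0.1074])])
top ('pin_grip', [array([ 0.5818, -0.1364,  0.0952])]) ('pin_mid', [array([ 0.5321, -0.1283,  0.1027])]) ('cross_hole', [array([ 0.529 , -0.1301,  0.1047])])
[32, 30, 24, 57, 260, 524, 646, 668, 666, 684, 704, 698, 679, 528, 218, 17, -51, -64]
scene ('pin_grip', [array([ 0.5882, -0.1354,  0.0995])]) ('pin_mid', [array([ 0.5335, -0.128 ,  0.103 ])]) ('cross_hole', [array([ 0.531 , -0.1312,  0.104 ])])
scene ('pin_grip', [array([ 0.5895, -0.1387,  0.0959])]) ('pin_mid', [array([ 0.5319, -0.1296,  0.1012])]) ('cross_hole', [array([ 0.5275, -0.13  ,  0.107 ])])
scene ('pin_grip', [array([ 0.5857, -0.1365,  0.0995])]) ('pin_mid', [array([ 0.5319, -0.1277,  0.1004])]) ('cross_hole', [array([ 0.5311, -0.1331,  0.1032])])
scene ('pin_grip', [array([ 0.5871, -0.1352,  0.0979])]) ('pin_mid', [array([ 0.5339, -0.1312,  0.1014])]) ('cross_hole', [array([ 0.5314, -0.1326,  0.1041])])
```

```bash
python3 -c "
from h import *
print(manip.hand_in())"
```

```text
the job is handed in; nothing more can be done
None
```

I handed the job in after about 33.7 s on the robot's clock. The nut seated and was turned on about 0.4 rad without backing off. The red pin went in freely and is released, collar hard against the nut. It sags about 0.1 rad, and its middle reads 4.5–6 mm from the hole centre (limit 6); I estimate 2–3 mm from the geometry. No verdict was returned, I found the hole by touching the pin to the spindle (peak wrist force about 15 N), and I didn't re-check the vial at the end.

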